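# Scoop taro balls into the cooker and key in its programme

### The job

With the scoop, bring at least two taro balls from the pan into the cooker's bath, spilling none and not touching the balls with the gripper, then lay the scoop flat on the counter. Then start the cooker by fully pressing three of its keys, one at a time: first the square key, then the round key next to the bar, then the bar. Do not press the other round key, and leave the spatula, the jug and the bottle where they are.

Things in the scene. Friction and masses are not known exactly. Their poses are not given: they have to be found in the camera images.
- cooker: Fixed cooker, 320 mm deep (x), 260 wide (y). Origin: middle of its underside; x from front (keys, robot side) to back. Steel panel slopes up at 35 deg from x -160, z 50 to x -50, z 127 mm. Four white keys in a row on it; from +y: square, round, round, bar. A guard rail (8 mm bar along y, at x -95, z 169, posts at its ends) bars the gripper from straight above: come tilted
- bath (a point): Centre of the inner floor of the cooker's open rectangular steel bath: inside 170 mm (cooker's x) by 220 mm (y), 70 mm deep, floor 70 mm and rim 140 mm above the counter; axes as the cooker's
- key_square_top (a point): square key 22 x 22 mm: centre of the top face, key up, 12 mm above the panel; z points out of the panel, square to it (35 deg from vertical, leaning towards the cooker's front), y along the row of keys
- key_round_by_square_top (a point): round key, 22 mm diameter, next to the square key: centre of the top face, key up, 12 mm above the panel; z points out of the panel, square to it (35 deg from vertical, leaning towards the cooker's front), y along the row of keys
- key_round_by_bar_top (a point): round key, 22 mm diameter, next to the bar key: centre of the top face, key up, 12 mm above the panel; z points out of the panel, square to it (35 deg from vertical, leaning towards the cooker's front), y along the row of keys
- key_bar_top (a point): bar key, 36 mm along the row, 16 mm up the slope: centre of the top face, key up, 12 mm above the panel; z points out of the panel, square to it (35 deg from vertical, leaning towards the cooker's front), y along the row of keys
- key_square (a joint): Key of the cooker: 0 = up, 0.007 = fully pressed (m), springs back; about 5 N at the bottom.
- key_round_by_square (a joint): Key of the cooker: 0 = up, 0.007 = fully pressed (m), springs back; about 5 N at the bottom.
- key_round_by_bar (a joint): Key of the cooker: 0 = up, 0.007 = fully pressed (m), springs back; about 5 N at the bottom.
- key_bar (a joint): Key of the cooker: 0 = up, 0.007 = fully pressed (m), springs back; about 5 N at the bottom.
- pan: Long steel pan on a low stand, fixed: 248 mm long (x), 108 wide (y), walls 4 mm, inside 44 mm deep. Its floor slopes 10 deg down towards its far (+x) end. Origin on the counter below its middle; z up (not tilted)
- pan_mid (a point): middle of the pan's inner floor, 56 mm above the counter; inner floor is 240 x 100 mm
- pan_foot (a point): foot of the pan's far (low) end wall: middle of that inner edge of the floor
- scoop: Loose scoop, 100 g. Origin: middle of the bowl's flat underside, x to its open lip, z up. Bowl 80 mm long (x -40 to 40), 84 wide, floor 2 thick, back and side walls 30 high (sides end 14 mm short of the lip). Black bar handle 14 mm wide (y), 20 thick, rising at 45 deg from x -38, z 20 behind the bowl to its end at x -119, z 101; a good grip point on its axis is x -91, z 73 mm
- ball0_center (a point): centre of a frozen (slippery) taro ball, 22 mm diameter, 10 g, loose (five alike, lying at the low end of the pan)
- ball1_center (a point): centre of a frozen (slippery) taro ball, 22 mm diameter, 10 g, loose (five alike, lying at the low end of the pan)
- ball2_center (a point): centre of a frozen (slippery) taro ball, 22 mm diameter, 10 g, loose (five alike, lying at the low end of the pan)
- ball3_center (a point): centre of a frozen (slippery) taro ball, 22 mm diameter, 10 g, loose (five alike, lying at the low end of the pan)
- ball4_center (a point): centre of a frozen (slippery) taro ball, 22 mm diameter, 10 g, loose (five alike, lying at the low end of the pan)
- spatula: wooden-handled steel spatula, 240 mm long, lying on the counter; not part of the job, leave it alone; origin under its middle
- jug: white mug-shaped jug, 72 mm across, 90 mm tall; not part of the job, leave it alone; origin under its middle
- syrup: amber bottle, 56 mm across, 140 mm tall; not part of the job, leave it alone; origin under its middle

How it is judged:
By the outcome, as a careful person would: the job done as asked, in the order asked, and still so for the second after the job is handed in, with the robot touching nothing.
It also fails if it takes over 72 s, if anything falls off the work surface, if the arm or the gripper's body presses on something with over 40 N, if the wrist force passes 120 N, or if a joint passes its speed limit or range.

### The arm

A 6-joint arm with a two-finger parallel gripper is mounted at the origin on the work surface. World frame = base frame: x ahead of the robot, y to its left, z up, the work surface at z = 0. Lengths are in mm, angles in rad, forces in N, time in s.
With the tool pointing down it reaches from about 300 to 875 mm from the base axis. Payload 6.4 kg.
Tool frame: the origin (TCP) lies at the very end of the fingers, on their centre line; the grasp point (between the pads) lies 19 mm behind it; z points along the fingers, y is the line along which they close (so a half turn about z gives the same grasp; the last joint's range is limited). The gripper opens to 88 mm and grips with 3 to 60 N. Pads are 18 mm wide; open, the fingers measure 123 mm over their backs; the gripper's body (75 mm by 187 mm) begins 45 mm behind the grasp point.
Start: joints at [1.087, 0.181, 1.607, -0, 1.354, -0.206], TCP at [157.676, 552.973, 238.714] pointing down, gripper open.
Joint ranges: [-2.99, 2.99], [-0.89, 2.07], [0.3, 2.58], [-1.14, 4.28], [0, 2.63], [-3.12, 3.12]. Speed limits (rad/s): [2.57, 2.57, 3.01, 3.14, 3.14, 3.14].

### API

Orientations are given as a unit quaternion [x, y, z, w].
In Python, from cell import env, imaging gives the robot as it stands.
- The arm moves only by the tool arm_command, never from a script. Its argument "series" is a list of rows, each a list of 5 numbers: the finger opening in m, from 0 to 0.0881, then the shift along the world's x, y, z in m, then the turn about the world's z in rad. A call has 1 to 10 rows; each row is the pose to reach, as a shift and turn from the pose commanded when the call began; what a row does not reach only later rows make up. A row lasts 1/8 s, in which the tool goes at most 62.5 mm and 10.7 degrees, less where a joint would pass 70% of its speed; a pose out of reach is approached as far as the arm can. A call with a gripper value outside its range is refused whole. The fingers move at their own pace and stop on an object; "grip_force" is the grip in N (left out, the last holds). Time passes only in rows, so rows that repeat a pose let the fingers close. It gives the time, the measured TCP pose, the force, the opening and the grip force at its end, in the units of the state.
- env.observe(): the state, without advancing time (a new reading comes with each control period).
- imaging.camera(name): name is "side" or "top" or "wrist"; returns the picture (480x640x3 uint8, red, green, blue); there is no depth.
- imaging.calibration(name): a dict with "mtx" (3x3 intrinsics, pixels), "extrinsics" (4x4, takes a point from world to camera coordinates); the wrist camera has in their place "T_tool_cam" (4x4, takes a point from camera to tool coordinates, whose origin is the TCP and whose axes are the flange's). Camera axes: x right, y down, z forward; pixel columns grow to the right and rows downward; lengths in mm; the calibration is good to about 2 mm. A picture is of the moment at which its call begins: read the wrist's pose just before it. calibration takes no time and is no camera call.
- env.job_done(): hands the job in; it is judged then, once.
The state is a dict: "t": time; "q": joint angles; "qvel": joint speeds; "joint_torque": joint torques, N m; "tool_pos": TCP position; "orientation": TCP orientation; "wrist_force": force on the tool from outside, world axes, zero at the start; "wrist_torque": the same for the moment, N m; "gripper_width": finger opening in mm; "finger_force": force on a finger pad.
Only numpy, scipy, OpenCV 4.12 (cv2) and the standard library are available. Lean on these libraries where they do the work, as an engineer would, in place of code of your own. Each camera call takes 0.05 s, during which the arm holds its last target. There are 200 camera calls.

## Working session

There is one attempt and no reset: what is moved stays moved. The work goes in short steps, Python scripts to look and compute and a tool call to move; the robot and the scene stay as the last step left them, time stands still between calls to the robot, and variables do not carry over. Pictures are saved under pics/ and viewed, at most 10 in all, crops included, and the job is handed in when it is done.

Besides the shell and the picture viewer there is one more tool, called after "Request:" as name(argument=value, ...), one argument or row to a line, values as JSON. arm_command: Moves the arm, as the interface text tells. Its arguments: {"type":"object","properties":{"series":{"type":"array","items":{"type":"array","items":{"type":"number"}}},"grip_force":{"type":"number"}},"required":["series"]}

```bash
ls; mkdir -p pics; python3 - <<'E'
from cell import env, imaging
import cv2, numpy as np
for n in ("top","side","wrist"):
    im=imaging.camera(n); cv2.imwrite(f"pics/{n}0.png",im[:,:,::-1])
    c=imaging.calibration(n); print(n,{k:np.round(np.array(v),3).tolist() for k,v in c.items()})
s=env.observe(); print(s)
E
```

```text
pics
top {'mtx': [[531.996, 0.0, 316.237], [0.0, 531.996, 241.633], [0.0, 0.0, 1.0]], 'extrinsics': [[0.022, -1.0, 0.005, -69.821], [-0.995, -0.023, -0.094, 585.603], [0.095, -0.003, -0.996, 1295.556], [0.0, 0.0, 0.0, 1.0]]}
side {'mtx': [[553.253, 0.0, 314.809], [0.0, 553.253, 244.325], [0.0, 0.0, 1.0]], 'extrinsics': [[0.813, -0.582, -0.009, -503.849], [-0.438, -0.603, -0.667, 298.746], [0.383, 0.546, -0.745, 1161.348], [0.0, 0.0, 0.0, 1.0]]}
wrist {'mtx': [[386.016, 0.0, 320.881], [0.0, 386.016, 246.7], [0.0, 0.0, 1.0]], 'T_tool_cam': [[0.0, -0.957, -0.29, 74.772], [1.0, 0.0, -0.001, 1.523], [0.001, -0.29, 0.957, -145.916], [0.0, 0.0, 0.0, 1.0]]}
{'t': 0.15, 'q': array([ 1.08670889e+00,  1.81361981e-01,  1.60772816e+00,  1.06789071e-05,
        1.35384103e+00, -2.06278961e-01]), 'qvel': array([ 7.69636145e-05, -1.48590611e-03, -4.02039529e-03,  1.34873871e-03,
        2.01251729e-03, -6.93511565e-04]), 'joint_torque': array([ 1.69702260e-03, -4.34235978e+01, -3.42171872e+01,  7.02570705e-02,
        3.57793027e-02, -1.52254461e-04]), 'tool_pos': array([157.47134656, 552.60136738, 238.04608552]), 'orientation': array([ 1.38459099e-01,  9.90367927e-01, -6.28018300e-04, -2.31362767e-04]), 'wrist_force': array([-0.49586176,  1.03754439,  0.0970327 ]), 'wrist_torque': array([-0.02694703, -0.01509557,  0.03607547]), 'finger_force': 0.0, 'gripper_width': 87.95264675062465}
```

View pics/top0.png

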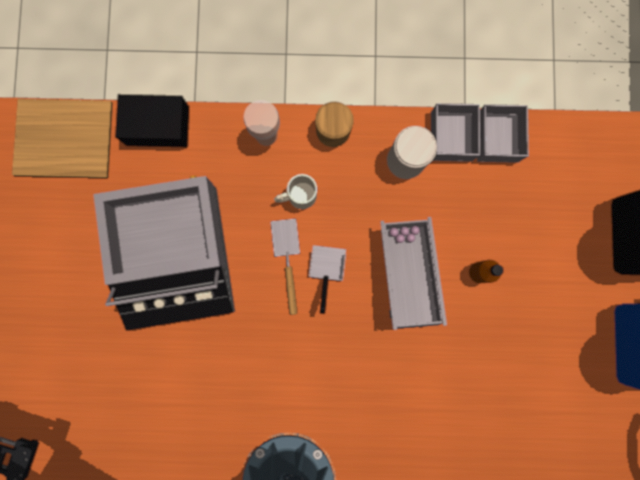

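View pics/side0.png

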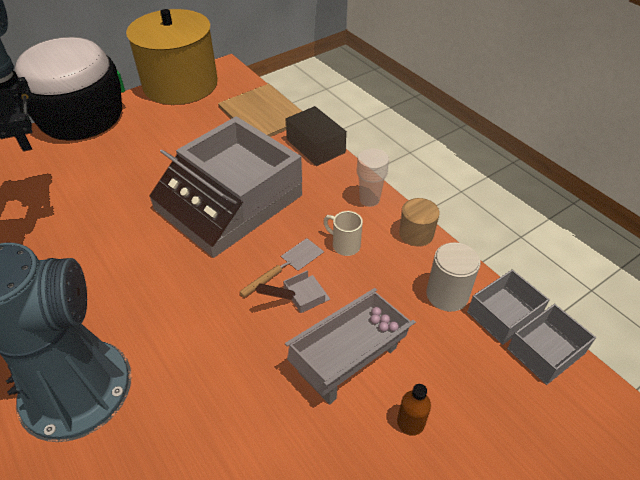

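```bash
cat > h.py <<'E'
import numpy as np, cv2
from scipy.spatial.transform import Rotation as R
from cell import env, imaging
CAL={n:imaging.calibration(n) for n in ("top","side","wrist")}
def cam(n,s=None):
    c=CAL[n]; K=np.array(c["mtx"])
    if n=="wrist":
        s=s or env.observe(); T=np.eye(4); T[:3,:3]=R.from_quat(s["orientation"]).as_matrix(); T[:3,3]=s["tool_pos"]
        return K,np.linalg.inv(T@np.array(c["T_tool_cam"]))
    return K,np.array(c["extrinsics"])
def ray(P,uv):
    K,E=P; d=E[:3,:3].T@np.linalg.inv(K)@[uv[0],uv[1],1.]; o=-E[:3,:3].T@E[:3,3]; return o,d/np.linalg.norm(d)
def onz(P,uv,z):
    o,d=ray(P,uv); return o+d*(z-o[2])/d[2]
def tri(Ps,uvs):
    A=np.zeros((3,3));b=np.zeros(3);L=[]
    for P,uv in zip(Ps,uvs):
        o,d=ray(P,uv); M=np.eye(3)-np.outer(d,d); A+=M;b+=M@o; L.append((M,o))
    x=np.linalg.solve(A,b); return x,[float(np.linalg.norm(M@(x-o))) for M,o in L]
def proj(P,X):
    K,E=P; p=K@(E[:3,:3]@np.asarray(X,float)+E[:3,3]); return p[:2]/p[2]
E
python3 - <<'E'
from h import *
T=cv2.imread("pics/top0.png");S=cv2.imread("pics/side0.png")
def blobs(im,lo,hi,box,amin):
    x0,y0,x1,y1=box; hsv=cv2.cvtColor(im,cv2.COLOR_BGR2HSV)
    m=np.zeros(im.shape[:2],np.uint8); m[y0:y1,x0:x1]=cv2.inRange(hsv,lo,hi)[y0:y1,x0:x1]
    n,l,st,c=cv2.connectedComponentsWithStats(m); r=[]
    for i in range(1,n):
        if st[i,4]>=amin:
            cs,_=cv2.findContours((l==i).astype(np.uint8),0,2); r.append((c[i].round(1).tolist(),int(st[i,4]),cv2.minAreaRect(cs[0]),l==i))
    return r
PT,PS=cam("top"),cam("side")
kt=blobs(T,(10,20,150),(40,120,255),(115,285,225,320),8); ks=blobs(S,(10,20,150),(40,120,255),(150,160,240,235),8)
print([k[:2] for k in kt],[k[:2] for k in ks])
kt.sort(key=lambda k:k[0][0]);ks.sort(key=lambda k:k[0][0])
if len(kt)==len(ks):
    for a,b in zip(kt,ks): print("key",*tri([PT,PS],[a[0],b[0]]))
for nm,im,P,box in(("top",T,PT,(308,270,340,320)),("side",S,PS,(250,275,300,305))):
    for b in blobs(im,(0,0,0),(180,255,60),box,30):
        print("handle",nm,b[:3]); ys,xs=np.nonzero(b[3]); p=np.c_[xs,ys]; u,s,v=np.linalg.svd(p-p.mean(0),full_matrices=False); t=(p-p.mean(0))@v[0]; print(p.mean(0)+np.outer([t.min(),t.max()],v[0]))
for nm,im,box in(("top",T,(380,220,425,250)),("side",S,(360,300,405,335))):
    for b in blobs(im,(125,25,80),(179,255,255),box,10): print("ball",nm,b[:3])
a=cv2.resize(T[210:335,260:450],None,fx=4,fy=4,interpolation=2); cv2.imwrite("pics/c1.png",a)
b=cv2.resize(S[230:405,240:415],None,fx=3.4,fy=3.4,interpolation=2); cv2.imwrite("pics/c2.png",b)
E
```

```text
[([203.4, 295.5], 95), ([178.9, 299.9], 54), ([158.8, 303.1], 56), ([138.9, 306.6], 69)] [([196.0, 162.2], 12), ([200.1, 161.3], 9), ([217.2, 161.4], 9), ([222.8, 166.3], 40), ([232.7, 162.9], 37), ([203.7, 165.3], 12), ([208.2, 169.0], 12), ([232.9, 171.8], 24), ([197.6, 176.8], 8), ([237.4, 176.9], 12), ([172.6, 183.0], 59), ([214.0, 188.5], 8), ([183.7, 191.0], 45), ([195.0, 199.8], 46), ([209.6, 211.0], 78)]
handle top ([323.6, 293.5], 139, ((323.32916259765625, 294.4281311035156), (4.225813865661621, 35.44002151489258), 6.115502834320068))
[[325.15131786 276.82834541]
 [321.87797541 312.08152213]]
ball top ([404.6, 233.5], 417, ((404.7049560546875, 234.25413513183594), (16.74911117553711, 31.415903091430664), 84.80557250976562))
ball side ([382.9, 320.3], 368, ((382.7620544433594, 320.9551696777344), (31.972511291503906, 16.027780532836914), 41.633541107177734))
```

View pics/c1.png

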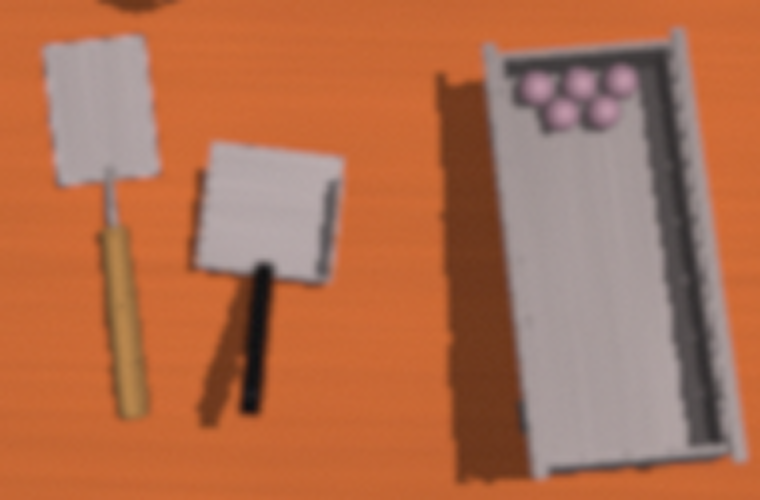

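View pics/c2.png

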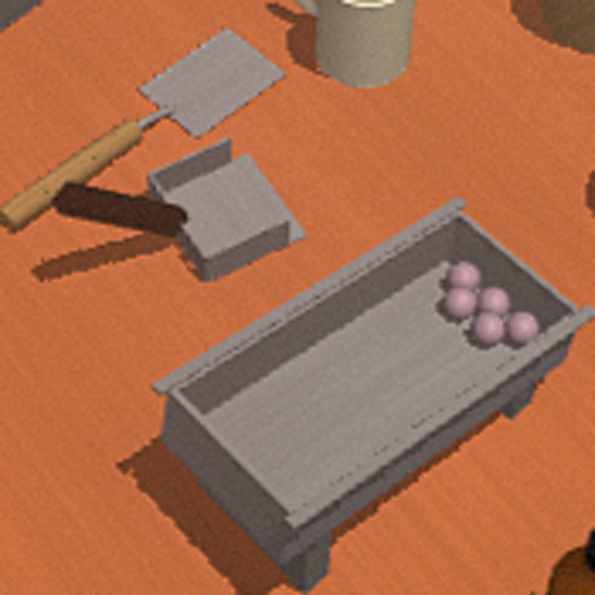

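```bash
python3 - <<'E'
from h import *
PT,PS=cam("top"),cam("side"); np.set_printoptions(precision=1,suppress=True)
t=lambda u,v:(260+u/4,210+v/4); s=lambda u,v:(240+u/3.4,230+v/3.4)
pts={"lipL":(t(212,143),s(250,155)),"lipR":(t(343,157),s(303,236)),"hend":(t(250,408),s(60,197)),
"panFL":(t(487,45),s(460,203)),"panFR":(t(680,28),s(590,313)),"panNL":(t(537,478),s(160,387)),"panNR":(t(740,460),s(293,520)),
"b0":(t(538,88),s(464,277)),"b2":(t(622,81),s(522,327)),"b1":(t(581,84),s(494,302)),"b3":(t(562,113),s(461,303)),"b4":(t(604,110),s(489,327)),
"ksq":((138.9,306.6),(172.6,183)),"kr1":((158.8,303.1),(183.7,191)),"kr2":((178.9,299.9),(195,199.8)),"kbar":((203.4,295.5),(209.6,211)),
"spat_end":(t(133,415),s(10,220)),"spat_top":(t(108,232),s(138,128))}
X={}
for k,(a,b) in pts.items(): X[k],e=tri([PT,PS],[a,b]); print(k,X[k],np.round(e,1))
yaw=lambda a,b:np.degrees(np.arctan2(*(b-a)[1::-1]))
print("pan yaw",yaw(X["panNL"],X["panFL"]),yaw(X["panNR"],X["panFR"]),"ctr",(X["panFL"]+X["panFR"]+X["panNL"]+X["panNR"])/4)
print("keys row dir",yaw(X["kbar"],X["ksq"])-90,[np.linalg.norm(X[a]-X[b]) for a,b in(("ksq","kr1"),("kr1","kr2"),("kr2","kbar"))])
print("lip dir",yaw(X["lipR"],X["lipL"])-90,"lip mid",(X["lipL"]+X["lipR"])/2)
s0=env.observe(); print(R.from_quat(s0["orientation"]).as_matrix())
E
```

```text
lipL [579.9 -48.9  -4.2] [0.6 0.6]
lipR [ 570.3 -131.    -3.5] [2.3 2.3]
hend [415.5 -74.1  99.6] [1. 1.]
panFL [ 635.1 -213.    71.5] [1. 1.]
panFR [ 646.5 -328.3   73.1] [2.7 2.7]
panNL [ 381.8 -239.   119.6] [0.7 0.7]
panNR [ 394.  -353.6  122.8] [0.1 0.1]
b0 [ 612.4 -247.6   46.7] [1.3 1.3]
b2 [ 617.7 -299.1   46.7] [1.5 1.5]
b1 [ 615.4 -274.    46.8] [1.3 1.3]
b3 [ 597.3 -262.4   47.5] [1.1 1.1]
b4 [ 599.4 -287.8   49.1] [1.3 1.3]
ksq [418.3 354.4  93. ] [0.9 0.9]
kr1 [427.5 308.1  94.2] [0.9 0.9]
kr2 [435.9 261.7  94.1] [1. 1.]
kbar [447.2 205.3  92.8] [1.2 1.2]
spat_end [407.2  -3.3   4.2] [0.3 0.3]
spat_top [523.   14.4   4.5] [2.4 2.4]
pan yaw 5.862997386243515 5.733176541848837 ctr [ 514.4 -283.5   96.8]
keys row dir 10.974699361157292 [np.float64(47.221130609050554), np.float64(47.18911450767635), np.float64(57.50123769334797)]
lip dir -6.689110593576814 lip mid [575.1 -89.9  -3.9]
[[-1.   0.3 -0. ]
 [ 0.3  1.  -0. ]
 [ 0.  -0.  -1. ]]
```

Request:
arm_command(
  series=[
    [0.04,0.2775,-0.628,-0.03,0.173],
    [0.04,0.2775,-0.628,-0.03,0.173],
    [0.04,0.2775,-0.628,-0.03,0.173],
    [0.04,0.2775,-0.628,-0.03,0.173],
    [0.04,0.2775,-0.628,-0.03,0.173],
    [0.04,0.2775,-0.628,-0.03,0.173],
    [0.04,0.2775,-0.628,-0.03,0.173],
    [0.04,0.2775,-0.628,-0.03,0.173],
    [0.04,0.2775,-0.628,-0.03,0.173],
    [0.04,0.2775,-0.628,-0.03,0.173],
  ],
  grip_force=40,
)

```text
t: 1.4
tool_pos: [410.5, -20.3, 211.5]
orientation: [0.053, 0.999, 0.0, 0.0]
wrist_force: [1.3, -0.6, 0.5]
gripper_width: 40.1
finger_force: 0.0
```

Request:
arm_command(
  series=[
    [0.04,0.0245,-0.0553,0,0],
    [0.04,0.0245,-0.0553,0,0],
    [0.04,0.0245,-0.0553,0,0],
  ],
)

```text
t: 1.78
tool_pos: [433.9, -73.0, 210.9]
orientation: [0.053, 0.999, 0.0, -0.001]
wrist_force: [0.4, -0.2, -0.6]
gripper_width: 40.2
finger_force: 0.0
```

```bash
cat > w.py <<'E'
from h import *
import sys
np.set_printoptions(precision=1,suppress=True)
s=env.observe(); im=imaging.camera("wrist")[:,:,::-1].copy()
cv2.imwrite(f"pics/{sys.argv[1]}.png",im); print(s["t"],s["tool_pos"],np.degrees(np.arctan2(*R.from_quat(s["orientation"]).as_matrix()[1::-1,1])))
E
python3 w.py w1; python3 - <<'E'
from h import *
im=cv2.imread("pics/w1.png"); P=cam("wrist")
for n,X in {"hend":(415.5,-74.1,100),"org":(534.5,-86,2),"grip":(435,-75.6,92)}.items(): print(n,proj(P,X).round(1))
hsv=cv2.cvtColor(im,cv2.COLOR_BGR2HSV); m=((hsv[...,2]<60)).astype(np.uint8); m[:, :150]=0; m[:,520:]=0
n,l,st,c=cv2.connectedComponentsWithStats(m)
for i in range(1,n):
    if st[i,4]>300: print(st[i],c[i])
E
```

```text
1.775 [433.9 -73.  210.9] 83.94495559721146
hend [313.6 216.5]
org [316.5 311.6]
grip [314.7 241. ]
[ 309  210   19   83 1368] [318.10233918 248.96710526]
[  370   295   150   163 13425] [454.43173184 375.81005587]
[ 150  296  123  163 9801] [206.29425569 373.4426079 ]
[ 150  469  370   11 4070] [334.5 474. ]
```

View pics/w1.png

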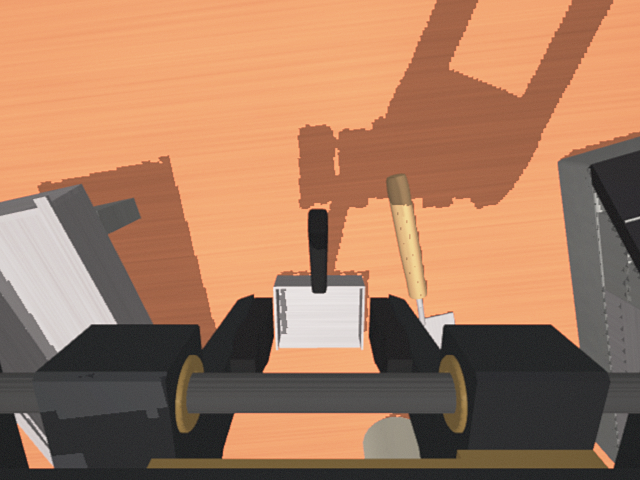

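```bash
python3 - <<'E'
from h import *
P=cam("wrist"); im=cv2.imread("pics/w1.png"); hsv=cv2.cvtColor(im,cv2.COLOR_BGR2HSV)
np.set_printoptions(precision=1,suppress=True)
for r,z in((216,108),(250,70),(285,40)):
    xs=np.nonzero(hsv[r,290:345,2]<60)[0]+290; print(r,xs.min(),xs.max(),onz(P,(xs.mean(),r),z))
for u,v,z in((275,348,1),(365,348,1),(275,287,30),(365,287,30)): print(onz(P,(u,v),z))
E
```

```text
216 309 326 [413.7 -71.2 108. ]
250 310 326 [448.8 -74.9  70. ]
285 312 326 [490.4 -78.6  40. ]
[ 572.2 -133.8    1. ]
[582.  -40.1   1. ]
[ 492.2 -119.3   30. ]
[500.8 -37.5  30. ]
```

Request:
arm_command(
  series=[
    [0.04,0.001,-0.0005,-0.05,0],
    [0.04,0.001,-0.0005,-0.1,0],
    [0.04,0.001,-0.0005,-0.13,0],
    [0.04,0.001,-0.0005,-0.147,0],
    [0.04,0.001,-0.0005,-0.147,0],
    [0.0,0.001,-0.0005,-0.147,0],
    [0.0,0.001,-0.0005,-0.147,0],
    [0.0,0.001,-0.0005,-0.147,0],
    [0.0,0.001,-0.0005,-0.147,0],
  ],
  grip_force=50,
)

```text
t: 2.95
tool_pos: [435.8, -74.1, 65.0]
orientation: [0.052, 0.999, -0.0, 0.0]
wrist_force: [-1.5, 0.9, 5.2]
gripper_width: 13.5
finger_force: 50.0
```

Request:
arm_command(
  series=[
    [0.0,0,0,0.05,0],
    [0.0,0,0,0.1,0],
    [0.0,0,0,0.145,0],
    [0.0,0,-0.05,0.145,0.1],
    [0.0,-0.01,-0.11,0.145,0.2],
    [0.0,-0.021,-0.165,0.145,0.2],
    [0.0,-0.021,-0.2195,0.145,0.2],
    [0.0,-0.021,-0.2195,0.145,0.2],
    [0.0,-0.021,-0.2195,0.145,0.2],
  ],
)

```text
t: 4.08
tool_pos: [414.1, -292.9, 208.8]
orientation: [-0.047, 0.999, 0.001, -0.0]
wrist_force: [0.1, 0.4, -1.3]
gripper_width: 13.5
finger_force: 50.0
```

```bash
python3 w.py w2; python3 - <<'E'
from h import *
im=imaging.camera("side")[:,:,::-1]; a=cv2.imread("pics/w2.png")
out=np.zeros((600,800,3),np.uint8); out[:300,:400]=cv2.resize(a,(400,300)); out[:300,400:]=0
c=im[190:420,230:460]; out[0:600,200:800]=cv2.resize(c,(600,600),interpolation=2); out[:300,:200]=cv2.resize(a,(200,300))*0
cv2.imwrite("pics/m2.png",out[:, 200:])
E
```

```text
4.075 [ 414.1 -292.9  208.8] 95.4064654272733
```

View pics/m2.png

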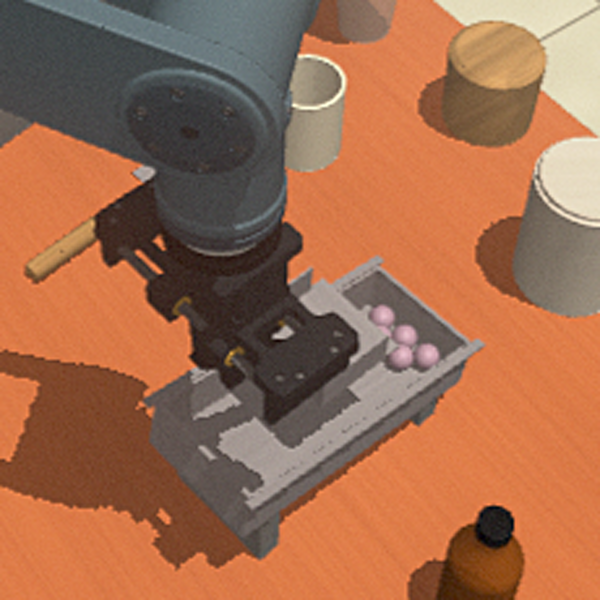

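Request:
arm_command(
  series=[
    [0.0,0.0,-0.0007,-0.05,0.005],
    [0.0,0.0,-0.0007,-0.07,0.005],
    [0.0,0.0,-0.0007,-0.077,0.005],
    [0.0,0.0,-0.0007,-0.08,0.005],
    [0.0,0.0,-0.0007,-0.08,0.005],
  ],
)

```text
t: 4.8
tool_pos: [415.1, -294.4, 130.4]
orientation: [-0.05, 0.999, -0.001, 0.001]
wrist_force: [-0.1, 0.4, -0.3]
gripper_width: 13.6
finger_force: 50.0
```

Request:
arm_command(
  series=[
    [0.0,0.0,0,-0.002,0.0],
    [0.0,0.0,0,-0.003,0],
    [0.0,0.0,0,-0.003,0],
  ],
)

```text
t: 5.18
tool_pos: [414.7, -294.5, 126.9]
orientation: [-0.05, 0.999, -0.0, 0.0]
wrist_force: [-1.7, 0.8, 1.6]
gripper_width: 13.6
finger_force: 50.0
```

Request:
arm_command(
  series=[
    [0.026,0.0,0,0,0.0],
    [0.026,0.0,0,0,0],
    [0.026,0.007,0.0007,0.005,0],
    [0.026,0.014,0.0014,0.01,0],
    [0.026,0.014,0.0014,0.01,0],
  ],
)

```text
t: 5.8
tool_pos: [429.5, -293.1, 137.2]
orientation: [-0.05, 0.999, -0.001, 0.001]
wrist_force: [0.3, 0.0, -0.0]
gripper_width: 25.9
finger_force: 0.0
```

```bash
python3 w.py w3; python3 - <<'E'
from h import *
im=imaging.camera("side")[:,:,::-1]; a=cv2.imread("pics/w3.png")
c=im[190:420,230:460]; b=a[120:480,100:540]
cv2.imwrite("pics/m3.png",np.hstack([cv2.resize(c,(400,400),interpolation=2),cv2.resize(b,(400,327)).copy() if 0 else cv2.copyMakeBorder(cv2.resize(b,(400,327)),0,73,0,0,0)]))
E
```

```text
5.8 [ 429.5 -293.1  137.2] 95.78285574430184
```

View pics/m3.png

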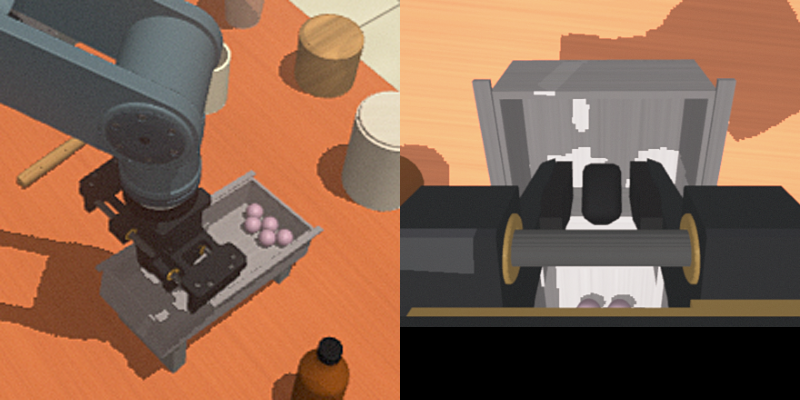

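Request:
arm_command(
  series=[
    [0.0,0.0,0,0,0.0],
    [0.0,0.0,0,0,0],
    [0.0,0.0,0,0,0],
  ],
  grip_force=50,
)

```text
t: 6.28
tool_pos: [428.4, -292.6, 136.3]
orientation: [-0.05, 0.999, 0.0, -0.0]
wrist_force: [0.9, 0.9, 0.1]
gripper_width: 13.5
finger_force: 50.0
```

```bash
python3 - <<'E'
from h import *
s=env.observe(); P=cam("wrist",s); im=imaging.camera("wrist")[:,:,::-1]; cv2.imwrite("pics/w4.png",im)
np.set_printoptions(precision=1,suppress=True)
hsv=cv2.cvtColor(im,cv2.COLOR_BGR2HSV)
col=hsv[:,322,2]; print([(r,int(col[r])) for r in range(270,400,6)])
# predicted handle end (axis) if grip material pt at (-100,82), pitch -10
ah=np.array([.995,.101,0]);up=np.array([0,0,1.]);g=s["tool_pos"]+19*up
for n,(x,z) in {"end":(-119,101),"endtop":(-112,108),"endbot":(-126,94),"mid":(-80,62),"lip":(40,0)}.items():
    d=np.array([x+100,z-82]);a=np.radians(-10);d=np.array([d[0]*np.cos(a)-d[1]*np.sin(a),d[0]*np.sin(a)+d[1]*np.cos(a)])
    X=g+d[0]*ah+d[1]*up; print(n,X,proj(P,X))
E
```

```text
[(270, 143), (276, 140), (282, 141), (288, 142), (294, 227), (300, 229), (306, 32), (312, 42), (318, 44), (324, 42), (330, 45), (336, 42), (342, 45), (348, 45), (354, 43), (360, 46), (366, 38), (372, 189), (378, 84), (384, 87), (390, 85), (396, 90)]
end [ 413.1 -294.2  177.3] [316.6 331.7]
endtop [ 421.1 -293.4  183. ] [316.6 365.7]
endbot [ 405.  -295.   171.6] [316.7 299.4]
mid [ 444.5 -291.   132.1] [318.  344.5]
lip [ 551.4 -280.2   50.2] [319.3 415.4]
```

Request:
arm_command(
  series=[
    [0.0,0.008,0.0008,-0.0014,0.0],
    [0.0,0.016,0.0016,-0.0028,0],
    [0.0,0.024,0.0024,-0.0042,0],
    [0.0,0.032,0.0032,-0.0056,0],
    [0.0,0.04,0.004,-0.007,0],
    [0.0,0.047,0.0047,-0.0083,0],
    [0.0,0.053,0.0053,-0.0093,0],
    [0.0,0.058,0.0059,-0.0102,0],
    [0.0,0.062,0.0063,-0.0109,0],
    [0.0,0.062,0.0063,-0.0109,0],
  ],
)

```text
t: 7.58
tool_pos: [490.7, -286.4, 125.4]
orientation: [-0.05, 0.999, 0.0, 0.0]
wrist_force: [0.7, -0.1, -1.1]
gripper_width: 13.7
finger_force: 50.0
```

```bash
python3 w.py w5; python3 - <<'E'
from h import *
im=imaging.camera("side")[:,:,::-1]; t=imaging.camera("top")[:,:,::-1]
cv2.imwrite("pics/m5.png",np.hstack([cv2.resize(im[260:380,290:430],(466,400),interpolation=2),cv2.resize(t[210:290,370:436],(330,400),interpolation=2)]))
E
```

```text
7.575 [ 490.7 -286.4  125.4] 95.75285186016536
```

View pics/m5.png

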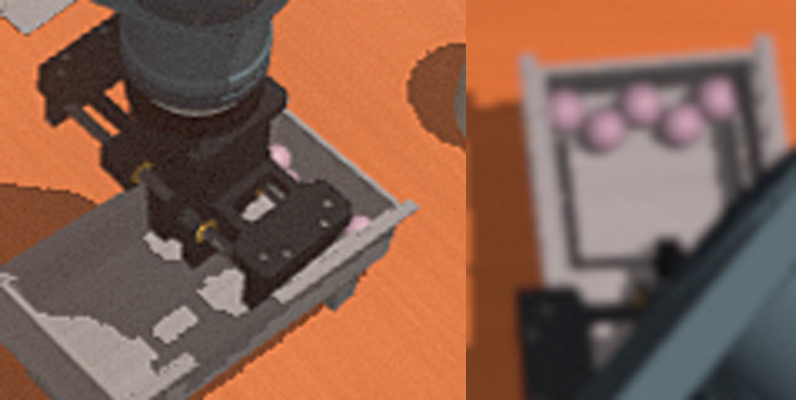

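Request:
arm_command(
  series=[
    [0.0,0.003,0.0003,-0.0005,0.0],
    [0.0,0.006,0.0006,-0.001,0],
    [0.0,0.008,0.0008,-0.0014,0],
    [0.0,0.008,0.0008,-0.0014,0],
  ],
)

```text
t: 8.22
tool_pos: [493.6, -287.3, 125.8]
orientation: [-0.05, 0.999, -0.0, -0.006]
wrist_force: [-28.2, -2.2, 22.2]
gripper_width: 13.3
finger_force: 50.1
```

Request:
arm_command(
  series=[
    [0.0,0.002,0.0002,-0.0004,0.0],
    [0.0,0.004,0.0004,-0.0007,0],
    [0.0,0.004,0.0004,-0.0007,0],
  ],
)

```text
t: 8.6
tool_pos: [494.5, -287.6, 126.1]
orientation: [-0.05, 0.999, -0.0, -0.009]
wrist_force: [-45.5, -2.2, 36.8]
gripper_width: 13.9
finger_force: 50.1
```

```bash
cat > balls.py <<'E'
from h import *
from scipy import ndimage
im=imaging.camera("top")[:,:,::-1].copy(); hsv=cv2.cvtColor(im,cv2.COLOR_BGR2HSV)
import sys; x0,y0,x1,y1=map(int,sys.argv[1:5])
m=cv2.inRange(hsv,(125,25,80),(179,255,255))[y0:y1,x0:x1]; m=cv2.resize(m,None,fx=4,fy=4,interpolation=2)>127
d=cv2.distanceTransform(m.astype(np.uint8),2,5); pk=(d==ndimage.maximum_filter(d,21))&(d>6)
l,n=ndimage.label(pk); P=cam("top"); z=float(sys.argv[5])
for c in ndimage.center_of_mass(pk,l,range(1,n+1)):
    uv=(x0+(c[1]-1.5)/4,y0+(c[0]-1.5)/4); X=onz(P,uv,z); r=X-np.array([514.4,-283.5,0]); print(np.round(uv,1),X.round(0),"pan s,y'",round(r[0]*.995+r[1]*.101,1),round(-r[0]*.101+r[1]*.995,1))
print("area",m.sum()/16)
E
python3 balls.py 375 210 440 270 48
```

```text
[419.1 229.9] [ 620. -309.   48.] pan s,y' 102.5 -35.6
[404.6 230.5] [ 618. -273.   48.] pan s,y' 103.7 0.2
[389.6 231.6] [ 614. -236.   48.] pan s,y' 103.8 37.1
[412.9 233.9] [ 610. -293.   48.] pan s,y' 93.8 -19.3
[397.1 235.1] [ 606. -255.   48.] pan s,y' 93.8 19.5
area 394.9375
```

Request:
arm_command(
  series=[
    [0.0,-0.004,-0.0004,0.0005,0.0],
    [0.0,-0.008,-0.0008,0.0008,0.0],
    [0.0,-0.008,-0.0008,0.0008,0],
  ],
  grip_force=50,
)

```text
t: 9.02
tool_pos: [492.5, -287.1, 125.2]
orientation: [-0.05, 0.999, -0.0, -0.002]
wrist_force: [-12.2, -0.9, 9.2]
gripper_width: 13.6
finger_force: 50.0
```

Request:
arm_command(
  series=[
    [0.0,-0.004,-0.0004,-0.002,0],
    [0.0,-0.008,-0.0008,-0.0043,0],
    [0.0,-0.012,-0.0012,-0.0068,0],
    [0.0,-0.016,-0.0016,-0.0095,0],
    [0.0,-0.019,-0.0019,-0.012,0],
    [0.0,-0.022,-0.0022,-0.0147,0],
    [0.0,-0.0255,-0.0026,-0.0178,0],
    [0.0,-0.0285,-0.0029,-0.0208,0],
    [0.0,-0.0285,-0.0029,-0.0208,0],
  ],
  grip_force=20,
)

```text
t: 10.15
tool_pos: [466.0, -289.3, 103.5]
orientation: [-0.05, 0.999, -0.0, 0.0]
wrist_force: [-1.1, -1.0, 3.9]
gripper_width: 13.7
finger_force: 20.0
```

```bash
python3 balls.py 375 210 440 300 50; python3 - <<'E'
from h import *
s=env.observe(); P=cam("wrist",s); im=imaging.camera("wrist")[:,:,::-1]; cv2.imwrite("pics/w6.png",im)
col=cv2.cvtColor(im,cv2.COLOR_BGR2HSV)[:,322,2]; print([(r,int(col[r])) for r in range(250,400,6)])
ah=np.array([.995,.101,0]);up=np.array([0,0,1.]);g=s["tool_pos"]+19*up
for th in(-10,-5,0,5,10,15):
  o=[]
  for x,z in((-112,108),(-126,94)):
    d=np.array([x+100,z-82]);a=np.radians(th);d=np.array([d[0]*np.cos(a)-d[1]*np.sin(a),d[0]*np.sin(a)+d[1]*np.cos(a)])
    o.append(proj(P,g+d[0]*ah+d[1]*up)[1].round(0))
  print(th,o)
E
```

```text
[422.6 229.6] [ 621. -317.   50.] pan s,y' 102.2 -43.8
[390.6 231.4] [ 614. -238.   50.] pan s,y' 104.0 34.9
[407.5 244.9] [ 582. -280.   50.] pan s,y' 67.7 -3.2
[415.9 248.4] [ 574. -300.   50.] pan s,y' 57.6 -22.9
[399.8 249.9] [ 569. -261.   50.] pan s,y' 57.0 16.8
area 427.375
[(250, 144), (256, 147), (262, 146), (268, 146), (274, 148), (280, 34), (286, 39), (292, 43), (298, 39), (304, 43), (310, 42), (316, 42), (322, 43), (328, 43), (334, 39), (340, 36), (346, 42), (352, 39), (358, 40), (364, 39), (370, 38), (376, 73), (382, 79), (388, 85), (394, 92)]
-10 [np.float64(366.0), np.float64(299.0)]
-5 [np.float64(357.0), np.float64(293.0)]
0 [np.float64(349.0), np.float64(287.0)]
5 [np.float64(340.0), np.float64(281.0)]
10 [np.float64(332.0), np.float64(276.0)]
15 [np.float64(323.0), np.float64(272.0)]
```

Request:
arm_command(
  series=[
    [0.0,-0.003,-0.0003,-0.0034,0],
    [0.0,-0.006,-0.0006,-0.0067,0],
    [0.0,-0.009,-0.0009,-0.0105,0],
    [0.0,-0.009,-0.0009,-0.0105,0],
  ],
  grip_force=20,
)

```text
t: 10.75
tool_pos: [456.7, -289.6, 92.3]
orientation: [-0.05, 0.999, 0.0, -0.0]
wrist_force: [1.7, 0.8, 1.5]
gripper_width: 13.7
finger_force: 20.0
```

Request:
arm_command(
  series=[
    [0.0,0,0,0,0],
    [0.0,0,0,0,0],
    [0.0,-0.002,-0.0002,0.003,0],
    [0.0,-0.005,-0.0005,0.005,0],
    [0.0,-0.01,-0.001,0.006,0],
    [0.0,-0.015,-0.0015,0.007,0],
    [0.0,-0.018,-0.0018,0.008,0],
    [0.0,-0.02,-0.002,0.008,0],
    [0.0,-0.02,-0.002,0.008,0],
  ],
  grip_force=60,
)

```text
t: 11.88
tool_pos: [436.9, -291.9, 100.9]
orientation: [-0.05, 0.999, 0.0, 0.0]
wrist_force: [0.1, -1.0, -1.9]
gripper_width: 13.4
finger_force: 60.0
```

```bash
python3 balls.py 375 210 440 300 50; python3 - <<'E'
from h import *
im=imaging.camera("side")[:,:,::-1]; t=imaging.camera("top")[:,:,::-1]
cv2.imwrite("pics/m7.png",np.hstack([cv2.resize(im[260:380,290:430],(466,400),interpolation=2),cv2.resize(t[210:290,370:436],(330,400),interpolation=2)]))
E
```

```text
[392.6 241.9] [ 589. -243.   50.] pan s,y' 77.9 32.4
[419.9 257.1] [ 553. -310.   50.] pan s,y' 35.5 -30.5
[419.6 265.6] [ 532. -310.   50.] pan s,y' 14.8 -27.9
[410.  266.1] [ 530. -286.   50.] pan s,y' 15.5 -4.4
[400.1 267.6] [ 526. -262.   50.] pan s,y' 13.7 20.0
area 453.75
```

View pics/m7.png

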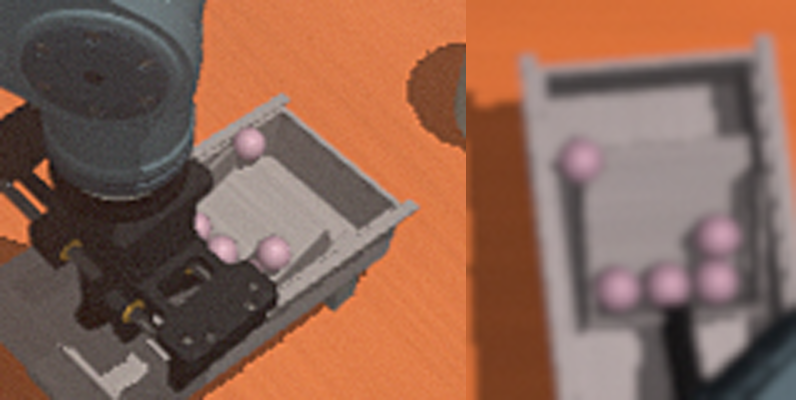

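Request:
arm_command(
  series=[
    [0.0,0.002,0.0002,-0.002,0],
    [0.0,0.005,0.0005,-0.004,0],
    [0.0,0.008,0.0008,-0.006,0],
    [0.0,0.01,0.001,-0.0075,0],
    [0.0,0.01,0.001,-0.0075,0],
    [0.0,-0.02,-0.002,-0.003,0],
    [0.0,-0.02,-0.002,-0.003,0],
    [0.0,-0.02,-0.002,-0.003,0],
  ],
)

```text
t: 13.02
tool_pos: [422.0, -294.1, 98.9]
orientation: [-0.049, 0.999, -0.001, 0.006]
wrist_force: [22.4, 2.9, -8.8]
gripper_width: 13.6
finger_force: 60.0
```

```bash
python3 balls.py 375 210 440 300 50
```

```text
[393.9 246.6] [ 577. -247.   50.] pan s,y' 66.0 30.4
[393.6 246.9] [ 576. -246.   50.] pan s,y' 65.5 31.1
[421.4 261.6] [ 542. -314.   50.] pan s,y' 24.2 -33.1
[421.1 261.9] [ 541. -313.   50.] pan s,y' 23.7 -32.5
[420.4 270.1] [ 521. -312.   50.] pan s,y' 3.8 -28.7
[410.5 270.9] [ 519. -288.   50.] pan s,y' 3.8 -4.5
[400.9 272.4] [ 514. -264.   50.] pan s,y' 2.1 19.2
area 459.625
```

Request:
arm_command(
  series=[
    [0.0,0.006,0.0006,0.002,0],
    [0.0,0.014,0.0014,0.001,0],
    [0.0,0.022,0.0022,0.0,0],
    [0.0,0.03,0.003,-0.001,0],
    [0.0,0.038,0.0038,-0.0022,0],
    [0.0,0.046,0.0046,-0.0036,0],
    [0.0,0.053,0.0053,-0.0048,0],
    [0.0,0.058,0.0058,-0.0057,0],
    [0.0,0.06,0.006,-0.006,0],
    [0.0,0.06,0.006,-0.006,0],
  ],
)

```text
t: 14.32
tool_pos: [471.0, -288.0, 90.3]
orientation: [-0.05, 0.999, 0.001, -0.007]
wrist_force: [-26.4, -5.3, 5.4]
gripper_width: 13.5
finger_force: 60.0
```

Request:
arm_command(
  series=[
    [0.0,0,0,0,0],
    [0.0,-0.035,-0.0035,0.006,0],
    [0.0,-0.055,-0.0055,0.0105,0],
    [0.0,-0.055,-0.0055,0.0105,0],
    [0.0,-0.055,-0.0055,0.0105,0],
  ],
)

```text
t: 14.95
tool_pos: [422.8, -293.6, 102.6]
orientation: [-0.05, 0.999, -0.0, 0.0]
wrist_force: [-0.2, 0.4, -1.3]
gripper_width: 13.4
finger_force: 60.0
```

```bash
python3 balls.py 375 210 440 300 50
```

```text
[390.  231.8] [ 613. -237.   50.] pan s,y' 103.2 36.5
[423.4 261.6] [ 542. -319.   50.] pan s,y' 23.8 -38.0
[422.6 262.4] [ 540. -317.   50.] pan s,y' 22.2 -36.0
[420.6 270.4] [ 520. -312.   50.] pan s,y' 3.1 -29.2
[410.8 270.9] [ 519. -288.   50.] pan s,y' 3.8 -5.1
[400.6 271.9] [ 516. -264.   50.] pan s,y' 3.3 19.7
[401.4 272.1] [ 515. -265.   50.] pan s,y' 2.6 18.0
area 441.5
```

```bash
python3 - <<'E'
from h import *
from scipy import ndimage
np.set_printoptions(precision=1,suppress=True)
def cents(n,box):
    im=imaging.camera(n)[:,:,::-1].copy(); cv2.imwrite(f"pics/{n}8.png",im); x0,y0,x1,y1=box; hsv=cv2.cvtColor(im,cv2.COLOR_BGR2HSV)
    m=cv2.inRange(hsv,(125,25,80),(179,255,255))[y0:y1,x0:x1]; m=(cv2.resize(m,None,fx=4,fy=4,interpolation=2)>127).astype(np.uint8)
    d=cv2.GaussianBlur(cv2.distanceTransform(m,2,5),(9,9),0); pk=(d==ndimage.maximum_filter(d,25))&(d>5); l,k=ndimage.label(pk)
    return [((x0+(c[1]-1.5)/4,y0+(c[0]-1.5)/4),d[int(c[0]),int(c[1])]/4) for c in ndimage.center_of_mass(pk,l,range(1,k+1))]
a=cents("top",(375,210,440,300)); b=cents("side",(280,260,430,380))
print("top",a);print("side",b)
for p,r in a:
    for q,r2 in b:
        X,e=tri([cam("top"),cam("side")],[p,q])
        if e[0]<5:
            d=X-np.array([514.4,-283.5,0]); print(np.round(p,0),np.round(q,0),X,round(e[0],1),"s,y'",np.array([d[0]*.995+d[1]*.101,-d[0]*.101+d[1]*.995]))
E
```

```text
top [((np.float64(389.875), np.float64(231.875)), np.float32(4.19023)), ((np.float64(422.875), np.float64(262.125)), np.float32(4.9509735)), ((np.float64(420.625), np.float64(270.375)), np.float32(4.8359466)), ((np.float64(410.625), np.float64(270.875)), np.float32(4.442287)), ((np.float64(400.875), np.float64(271.875)), np.float32(4.6133103))]
side [((np.float64(373.125), np.float64(308.375)), np.float32(3.948588)), ((np.float64(345.875), np.float64(330.375)), np.float32(3.1365104)), ((np.float64(353.625), np.float64(336.625)), np.float32(2.9081855)), ((np.float64(369.625), np.float64(338.125)), np.float32(3.3512716))]
[390. 232.] [373. 308.] [ 612.4 -236.3   45.5] 1.4 s,y' [102.3  37. ]
[423. 262.] [370. 338.] [ 537.8 -309.8   86.6] 0.7 s,y' [ 20.7 -28.5]
[411. 271.] [354. 337.] [ 517.3 -282.9   76.8] 0.3 s,y' [2.9 0.3]
[401. 272.] [346. 330.] [ 514.6 -260.1   74.3] 0.2 s,y' [ 2.5 23.3]
```

Request:
arm_command(
  series=[
    [0.0,0,0,0.008,0],
    [0.0,0,0,0.022,0],
    [0.0,0,0,0.042,0],
    [0.0,0,0,0.065,0],
    [0.0,0,0,0.088,0],
    [0.0,0,0,0.108,0],
    [0.0,0,0,0.122,0],
    [0.0,0,0,0.13,0],
    [0.0,0,0,0.13,0],
  ],
)

```text
t: 16.23
tool_pos: [422.2, -293.5, 232.9]
orientation: [-0.05, 0.999, -0.0, 0.0]
wrist_force: [-0.7, 0.7, -1.2]
gripper_width: 13.2
finger_force: 60.0
```

```bash
python3 - <<'E'
from h import *
np.set_printoptions(precision=0,suppress=True)
T=cv2.imread("pics/top0.png"); S=cv2.imread("pics/side0.png")
PT=cam("top")
for n,uv,z in(("BL",(96,195),140),("BR",(208,178),140)): print(n,onz(PT,uv,z))
# profile along cooker axis through bath middle and across it (grey values)
g=cv2.cvtColor(T,cv2.COLOR_BGR2GRAY)
print("col profile x~160",[(v,int(g[v,160])) for v in range(176,330,3)])
print("row profile v~235",[(u,int(g[235,u])) for u in range(90,235,3)])
print("tris", tri([PT,cam("side")],[(208,178),(301,158)]), tri([PT,cam("side")],[(96,195),(237,120)]))
E
python3 balls.py 375 210 440 330 150
```

```text
BL [672. 450. 140.]
BR [718. 196. 140.]
col profile x~160 [(176, 127), (179, 126), (182, 133), (185, 142), (188, 141), (191, 125), (194, 51), (197, 54), (200, 101), (203, 147), (206, 146), (209, 145), (212, 147), (215, 146), (218, 151), (221, 145), (224, 148), (227, 150), (230, 148), (233, 147), (236, 148), (239, 150), (242, 149), (245, 148), (248, 147), (251, 149), (254, 149), (257, 144), (260, 148), (263, 146), (266, 147), (269, 145), (272, 146), (275, 111), (278, 20), (281, 18), (284, 21), (287, 19), (290, 81), (293, 81), (296, 119), (299, 123), (302, 198), (305, 193), (308, 74), (311, 20), (314, 19), (317, 20), (320, 18), (323, 22), (326, 111), (329, 124)]
row profile v~235 [(90, 126), (93, 126), (96, 127), (99, 139), (102, 141), (105, 140), (108, 86), (111, 65), (114, 67), (117, 83), (120, 144), (123, 145), (126, 146), (129, 145), (132, 147), (135, 149), (138, 149), (141, 148), (144, 147), (147, 147), (150, 147), (153, 147), (156, 147), (159, 147), (162, 148), (165, 148), (168, 148), (171, 149), (174, 148), (177, 148), (180, 148), (183, 148), (186, 147), (189, 147), (192, 147), (195, 149), (198, 150), (201, 148), (204, 102), (207, 147), (210, 148), (213, 143), (216, 67), (219, 64), (222, 67), (225, 127), (228, 130), (231, 130), (234, 130)]
tris (array([718., 197., 136.]), [0.45754887576001907, 0.4575488757599696]) (array([675., 458., 122.]), [0.06502529844688053, 0.06502529844688686])
[390.  231.8] [ 602. -223.  150.] pan s,y' 93.0 51.9
[436.5 258.4] [ 544. -328.  150.] pan s,y' 24.7 -47.1
[435.6 258.6] [ 543. -326.  150.] pan s,y' 24.3 -45.1
[432.9 267.9] [ 522. -320.  150.] pan s,y' 4.1 -36.9
[421.6 268.4] [ 520. -294.  150.] pan s,y' 4.9 -11.5
[410.6 270.1] [ 516. -270.  150.] pan s,y' 3.0 13.6
area 497.8125
```

Request:
arm_command(
  series=[
    [0.0,0.001,0.006,0.002,0],
    [0.0,0.003,0.016,0.006,0],
    [0.0,0.005,0.03,0.01,0],
    [0.0,0.008,0.048,0.014,0],
    [0.0,0.012,0.07,0.014,0],
    [0.0,0.016,0.095,0.014,0.01],
    [0.0,0.02,0.122,0.014,0.02],
    [0.0,0.025,0.15,0.014,0.03],
    [0.0,0.029,0.178,0.014,0.04],
    [0.0,0.034,0.207,0.014,0.04],
  ],
)

```text
t: 17.52
tool_pos: [456.0, -84.4, 246.8]
orientation: [-0.07, 0.998, -0.0, 0.0]
wrist_force: [-0.1, -0.2, -1.9]
gripper_width: 12.9
finger_force: 60.0
```

Request:
arm_command(
  series=[
    [0.0,0.005,0.03,0,0.005],
    [0.0,0.01,0.062,0,0.01],
    [0.0,0.016,0.095,0,0.015],
    [0.0,0.021,0.128,0,0.02],
    [0.0,0.026,0.161,0,0.025],
    [0.0,0.032,0.193,0,0.03],
    [0.0,0.037,0.223,0,0.035],
    [0.0,0.042,0.252,0,0.04],
    [0.0,0.046,0.28,0,0.044],
    [0.0,0.05,0.305,0,0.044],
  ],
)

```text
t: 18.77
tool_pos: [505.2, 220.7, 246.7]
orientation: [-0.093, 0.996, 0.0, 0.0]
wrist_force: [-0.1, -0.7, -1.9]
gripper_width: 13.5
finger_force: 60.0
```

```bash
python3 balls.py 90 170 330 330 190; python3 - <<'E'
from h import *
print(onz(cam("top"),(160,201),70),onz(cam("top"),(160,192),140),onz(cam("top"),(160,275),140), env.observe()["tool_pos"])
E
```

```text
[189.4 213.4] [627. 223. 190.] pan s,y' 163.6 492.7
[188.4 223.1] [606. 224. 190.] pan s,y' 142.3 496.1
[188.1 223.4] [605. 225. 190.] pan s,y' 141.8 496.6
[178.  223.9] [604. 247. 190.] pan s,y' 142.4 518.7
[177.1 224.1] [603. 249. 190.] pan s,y' 142.0 520.7
area 352.625
[673.19652756 324.15089151  70.        ] [682.46134064 304.52220729 140.        ] [492.59639534 294.99639968 140.        ] [505.38015231 223.04958546 246.78903372]
```

Request:
arm_command(
  series=[
    [0.0,0.004,0.02,0,0],
    [0.0,0.007,0.038,0,0],
    [0.0,0.009,0.051,0,0],
    [0.0,0.011,0.06,0,0],
    [0.0,0.012,0.065,0,0],
    [0.0,0.0125,0.067,0,0],
    [0.0,0.0125,0.067,0,0],
  ],
)

```text
t: 19.7
tool_pos: [518.6, 285.4, 246.4]
orientation: [-0.092, 0.996, -0.0, -0.0]
wrist_force: [0.1, 0.6, -1.7]
gripper_width: 13.3
finger_force: 60.0
```

Request:
arm_command(
  series=[
    [0.0,0,0,0,0],
    [0.0,0,0,0,0],
    [0.0,0,0,0,0],
  ],
  grip_force=4,
)

```text
t: 20.08
tool_pos: [518.6, 285.5, 246.6]
orientation: [-0.092, 0.996, -0.0, 0.0]
wrist_force: [0.4, -0.4, -0.8]
gripper_width: 14.0
finger_force: 4.0
```

```bash
python3 balls.py 90 170 330 330 81
```

```text
[161.6 250.1] [553. 311.  81.] pan s,y' 98.7 587.7
area 107.625
```

Request:
arm_command(
  series=[
    [0.0,0,0,0,0],
    [0.0,0,0,0,0],
    [0.0,0,0,0,0],
    [0.0,0,0,0,0],
  ],
  grip_force=4,
)

```text
t: 20.62
tool_pos: [518.6, 285.7, 246.5]
orientation: [-0.092, 0.996, -0.0, 0.0]
wrist_force: [0.9, 0.0, -0.4]
gripper_width: 13.8
finger_force: 4.0
```

```bash
python3 balls.py 90 170 330 330 81; python3 - <<'E'
from h import *
s=imaging.camera("side")[:,:,::-1].copy(); cv2.imwrite("pics/s9.png",s); hsv=cv2.cvtColor(s,cv2.COLOR_BGR2HSV); m=cv2.inRange(hsv,(125,25,80),(179,255,255)); m[:,330:]=0
n,l,st,c=cv2.connectedComponentsWithStats(m)
for i in range(1,n):
    if st[i,4]>8: print(st[i],c[i].round(1),onz(cam("side"),c[i],81).round(0))
d=cv2.inRange(hsv,(0,0,0),(180,255,60))
w=imaging.camera("wrist")[:,:,::-1].copy(); cv2.imwrite("pics/w9.png",w)
h2=cv2.cvtColor(w,cv2.COLOR_BGR2HSV)
m=cv2.inRange(h2,(125,25,80),(179,255,255));n,l,st,c=cv2.connectedComponentsWithStats(m)
for i in range(1,n):
    if st[i,4]>20: print("wrist",st[i],c[i].round(1),onz(cam("wrist"),c[i],81).round(0))
print([(r,int(h2[r,322,2])) for r in range(200,400,8)])
print(env.observe()["wrist_force"])
E
```

```text
[161.5 249.9] [554. 311.  81.] pan s,y' 99.3 588.0
area 107.375
[242 175   8   8  48] [245.3 178.6] [586. 270.  81.]
[232 180   7   6  20] [236.2 182.4] [559. 271.  81.]
wrist [287 266  21  10  83] [298.8 271.2] [563. 276.  81.]
wrist [334 266  30  13 158] [349.  271.3] [556. 318.  81.]
wrist [278 284  24  16 246] [289.8 291. ] [583. 271.  81.]
[(200, 52), (208, 241), (216, 139), (224, 218), (232, 220), (240, 38), (248, 38), (256, 32), (264, 34), (272, 37), (280, 38), (288, 32), (296, 36), (304, 39), (312, 38), (320, 35), (328, 37), (336, 37), (344, 35), (352, 37), (360, 34), (368, 35), (376, 72), (384, 83), (392, 86)]
[ 0.78059575 -0.05565963 -0.53592025]
```

Request:
arm_command(
  series=[
    [0.0,0,0,0,0],
    [0.0,0,0,0.03,0],
    [0.0,0,0,0.07,0],
    [0.0,0,0,0.09,0],
    [0.0,0,0,0.09,0],
  ],
  grip_force=50,
)

```text
t: 21.4
tool_pos: [519.3, 286.0, 338.3]
orientation: [-0.092, 0.996, 0.0, 0.002]
wrist_force: [0.4, 0.8, -0.9]
gripper_width: 13.7
finger_force: 50.0
```

```bash
python3 balls.py 90 170 330 330 81; python3 - <<'E'
from h import *
s=env.observe(); P=cam("wrist",s); w=imaging.camera("wrist")[:,:,::-1].copy(); cv2.imwrite("pics/w10.png",w)
h2=cv2.cvtColor(w,cv2.COLOR_BGR2HSV); m=cv2.inRange(h2,(125,25,80),(179,255,255));n,l,st,c=cv2.connectedComponentsWithStats(m)
for i in range(1,n):
    if st[i,4]>20: print("wrist",st[i],onz(P,c[i],81).round(0))
col=h2[:,322,2]; print([(r,int(col[r])) for r in range(200,400,5) if abs(int(col[r])-int(col[r-5]))>25])
ah=np.array([.983,.184,0]);up=np.array([0,0,1.]);g=s["tool_pos"]+19*up
for th in range(15,-71,-10):
  o=[]
  for x,z in((-112,108),(-126,94),(40,0),(-40,0)):
    d=np.array([x+100,z-82]);a=np.radians(th);d=np.array([d[0]*np.cos(a)-d[1]*np.sin(a),d[0]*np.sin(a)+d[1]*np.cos(a)])
    o.append(proj(P,g+d[0]*ah+d[1]*up)[1].round(0))
  print(th,o)
sd=imaging.camera("side")[:,:,::-1]; cv2.imwrite("pics/s10.png",sd)
cv2.imwrite("pics/v10.png",np.hstack([cv2.resize(w[180:480,140:500],(400,333)),cv2.resize(sd[60:260,120:360],(400,333),interpolation=2)]))
E
```

```text
[179.1 235.9] [588. 271.  81.] pan s,y' 129.5 544.4
[178.1 248.6] [558. 272.  81.] pan s,y' 99.2 548.4
area 166.625
wrist [288 266  16   6  49] [595. 273.  81.]
[(225, 216), (235, 148), (240, 40), (375, 67)]
15 [np.float64(323.0), np.float64(272.0), np.float64(535.0), np.float64(402.0)]
5 [np.float64(340.0), np.float64(281.0), np.float64(483.0), np.float64(371.0)]
-5 [np.float64(357.0), np.float64(293.0), np.float64(437.0), np.float64(341.0)]
-15 [np.float64(374.0), np.float64(306.0), np.float64(394.0), np.float64(313.0)]
-25 [np.float64(389.0), np.float64(322.0), np.float64(355.0), np.float64(285.0)]
-35 [np.float64(402.0), np.float64(339.0), np.float64(318.0), np.float64(257.0)]
-45 [np.float64(412.0), np.float64(356.0), np.float64(282.0), np.float64(230.0)]
-55 [np.float64(419.0), np.float64(373.0), np.float64(246.0), np.float64(204.0)]
-65 [np.float64(423.0), np.float64(388.0), np.float64(211.0), np.float64(177.0)]
```

View pics/v10.png

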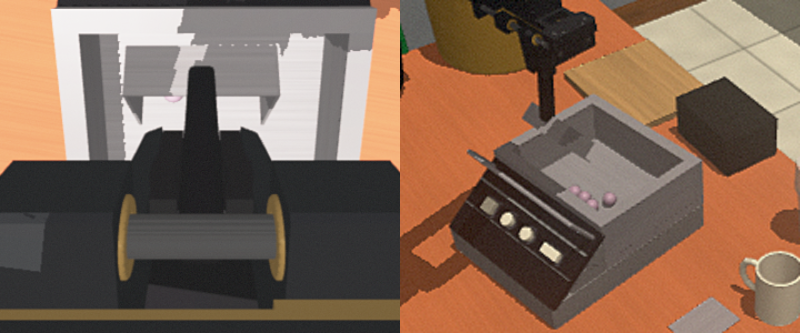

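Request:
arm_command(
  series=[
    [0.0,0.002,-0.03,0,-0.03],
    [0.0,0.005,-0.08,0,-0.08],
    [0.0,0.008,-0.13,0,-0.13],
    [0.0,0.01,-0.18,0,-0.18],
    [0.0,0.013,-0.23,0,-0.23],
    [0.0,0.016,-0.28,0,-0.286],
    [0.0,0.018,-0.33,0,-0.286],
    [0.0,0.021,-0.36,0,-0.286],
    [0.0,0.021,-0.3707,0,-0.286],
    [0.0,0.021,-0.3707,0,-0.286],
  ],
)

```text
t: 22.8
tool_pos: [539.2, -84.9, 335.5]
orientation: [0.051, 0.999, 0.0, -0.001]
wrist_force: [0.6, 0.6, -0.7]
gripper_width: 13.5
finger_force: 50.0
```

Request:
arm_command(
  series=[
    [0.0,0,0,-0.05,0],
    [0.0,0,0,-0.11,0],
    [0.0,0,0,-0.15,0],
    [0.0,0,0,-0.175,0],
    [0.0,0,0,-0.182,0],
    [0.0,0,0,-0.188,0],
    [0.0,0,0,-0.188,0],
  ],
)

```text
t: 23.68
tool_pos: [540.5, -84.9, 149.8]
orientation: [0.051, 0.999, -0.0, 0.001]
wrist_force: [0.0, 0.1, -1.2]
gripper_width: 13.5
finger_force: 50.0
```

Request:
arm_command(
  series=[
    [0.0,0,0,-0.004,0],
    [0.0,0,0,-0.008,0],
    [0.0,0,0,-0.01,0],
    [0.0,0,0,-0.01,0],
  ],
  grip_force=20,
)

```text
t: 24.18
tool_pos: [544.7, -86.2, 145.8]
orientation: [0.051, 0.999, -0.001, 0.006]
wrist_force: [-4.1, 2.7, 29.5]
gripper_width: 13.8
finger_force: 20.0
```

Request:
arm_command(
  series=[
    [0.0,-0.01,0.001,0.002,0],
    [0.0,-0.021,0.0022,0.0005,0],
    [0.0,-0.032,0.0033,-0.002,0],
    [0.0,-0.043,0.0045,-0.005,0],
    [0.0,-0.053,0.0055,-0.009,0],
    [0.0,-0.062,0.0065,-0.0135,0],
    [0.0,-0.071,0.0074,-0.018,0],
    [0.0,-0.071,0.0074,-0.018,0],
  ],
  grip_force=10,
)

```text
t: 25.18
tool_pos: [467.4, -77.4, 119.8]
orientation: [0.051, 0.999, 0.0, -0.001]
wrist_force: [0.9, 0.1, -1.2]
gripper_width: 13.8
finger_force: 10.0
```

```bash
cat > pitch.py <<'E'
from h import *
s=env.observe(); P=cam("wrist",s); w=imaging.camera("wrist")[:,:,::-1].copy()
h2=cv2.cvtColor(w,cv2.COLOR_BGR2HSV); col=h2[:,320,2]
print("rows",[(r,int(col[r])) for r in range(150,400,4) if abs(int(col[r])-int(col[r-4]))>25])
M=R.from_quat(s["orientation"]).as_matrix(); ah=-M[:,0];up=np.array([0,0,1.]);g=s["tool_pos"]+19*up
for th in range(10,-61,-10):
  o=[]
  for x,z in((-112,108),(-126,94),(40,0),(-40,0),(-40,30)):
    d=np.array([x+100,z-82]);a=np.radians(th);d=np.array([d[0]*np.cos(a)-d[1]*np.sin(a),d[0]*np.sin(a)+d[1]*np.cos(a)])
    o.append(int(proj(P,g+d[0]*ah+d[1]*up)[1]))
  print(th,o)
g2=(w.max(2).astype(int)-w.min(2)); 
print("gray cols at rows",[(r,int(np.count_nonzero(g2[r,240:400]<30))) for r in range(180,360,10)])
E
python3 pitch.py
```

```text
rows [(166, 181), (178, 246), (218, 220), (222, 180), (242, 247), (266, 180), (290, 128), (302, 24)]
10 [332, 277, 508, 387, 414]
0 [349, 287, 459, 356, 387]
-10 [366, 299, 415, 327, 361]
-20 [382, 314, 375, 299, 336]
-30 [396, 331, 337, 271, 312]
-40 [407, 348, 300, 244, 288]
-50 [416, 365, 264, 217, 264]
-60 [422, 381, 229, 191, 242]
gray cols at rows [(180, 0), (190, 0), (200, 0), (210, 0), (220, 0), (230, 0), (240, 0), (250, 0), (260, 0), (270, 0), (280, 0), (290, 131), (300, 133), (310, 137), (320, 140), (330, 160), (340, 160), (350, 160)]
```

Request:
arm_command(
  series=[
    [0.0,0,0,-0.006,0],
    [0.0,-0.005,0.0005,-0.012,0],
    [0.0,-0.012,0.0012,-0.02,0],
    [0.0,-0.02,0.002,-0.028,0],
    [0.0,-0.027,0.0028,-0.036,0],
    [0.0,-0.034,0.0035,-0.044,0],
    [0.0,-0.039,0.004,-0.05,0],
    [0.0,-0.039,0.004,-0.05,0],
  ],
  grip_force=10,
)

```text
t: 26.22
tool_pos: [428.8, -73.4, 69.8]
orientation: [0.051, 0.999, 0.0, -0.001]
wrist_force: [-0.5, -0.0, -0.5]
gripper_width: 13.8
finger_force: 10.0
```

```bash
python3 pitch.py
```

```text
rows [(170, 176), (286, 252), (290, 70), (294, 34), (374, 70)]
10 [332, 277, 508, 387, 414]
0 [349, 287, 459, 356, 387]
-10 [366, 300, 415, 327, 361]
-20 [382, 314, 375, 299, 336]
-30 [396, 331, 337, 271, 312]
-40 [407, 348, 300, 244, 288]
-50 [416, 365, 264, 217, 264]
-60 [422, 381, 229, 191, 242]
gray cols at rows [(180, 0), (190, 0), (200, 0), (210, 0), (220, 0), (230, 0), (240, 0), (250, 0), (260, 0), (270, 0), (280, 0), (290, 17), (300, 99), (310, 111), (320, 122), (330, 160), (340, 160), (350, 160)]
```

Request:
arm_command(
  series=[
    [0.0,-0.002,0,-0.004,0],
    [0.0,-0.002,0,-0.004,0],
    [0.03,-0.002,0,-0.004,0],
    [0.03,-0.002,0,-0.004,0],
    [0.03,-0.002,0,-0.004,0],
    [0.03,-0.002,0,0.03,0],
    [0.03,-0.002,0,0.08,0],
    [0.03,-0.002,0,0.14,0],
    [0.03,-0.002,0,0.14,0],
  ],
)

```text
t: 27.4
tool_pos: [430.6, -75.0, 215.4]
orientation: [0.051, 0.999, -0.002, 0.005]
wrist_force: [0.6, 0.4, -1.3]
gripper_width: 30.0
finger_force: 0.0
```

```bash
cat > sc.py <<'E'
from h import *
np.set_printoptions(precision=1,suppress=True)
s=env.observe(); P=cam("wrist",s); w=imaging.camera("wrist")[:,:,::-1].copy(); cv2.imwrite("pics/sc.png",w)
v=cv2.cvtColor(w,cv2.COLOR_BGR2HSV)[...,2]
m=(v<60).astype(np.uint8); n,l,st,c=cv2.connectedComponentsWithStats(m)
for i in range(1,n):
    if 300<st[i,4]<4000 and 250<c[i][0]<390:
        x,y,ww,hh,_=st[i]; print("blob",st[i]); ys,xs=np.nonzero(l==i)
        for f,z in((.07,108),(.93,35)):
            r=int(y+f*hh); k=xs[ys==r]; print(r,onz(P,(k.mean(),r),z))
# top-view handle
t=imaging.camera("top")[:,:,::-1]; PT=cam("top")
h=cv2.cvtColor(t,cv2.COLOR_BGR2HSV); g=(h[...,1]<60)&(h[...,2]>90); g=g.astype(np.uint8)
n,l,st,c=cv2.connectedComponentsWithStats(g)
for i in range(1,n):
    if 150<st[i,4]<1500 and 270<c[i][0]<375 and 200<c[i][1]<330:
        cs,_=cv2.findContours((l==i).astype(np.uint8),0,2); b=cv2.boxPoints(cv2.minAreaRect(cs[0])); print("top gray",st[i][4],[onz(PT,q,5)[:2] for q in b])
print(s["tool_pos"],s["t"])
E
python3 sc.py
```

```text
blob [ 314  189   19   87 1428]
195 [398.6 -69.4 108. ]
269 [477.9 -77.2  35. ]
top gray 869 [array([638.5,  60.5]), array([647.,  -2.]), array([535.1, -17.3]), array([526.8,  44.7])]
[430.6 -75.  215.4] 27.4
```

Request:
arm_command(
  series=[
    [0.04,0.004,0.0005,-0.05,0],
    [0.04,0.008,0.0005,-0.1,0],
    [0.04,0.008,0.0005,-0.13,0],
    [0.04,0.008,0.0005,-0.15,0],
    [0.04,0.008,0.0005,-0.158,0],
    [0.04,0.008,0.0005,-0.158,0],
  ],
  grip_force=60,
)

```text
t: 28.25
tool_pos: [434.5, -72.7, 51.4]
orientation: [0.051, 0.999, 0.001, -0.001]
wrist_force: [-0.1, 0.1, 0.2]
gripper_width: 39.5
finger_force: 0.0
```

Request:
arm_command(
  series=[
    [0.0,0,0,0,0],
    [0.0,0,0,0,0],
    [0.0,0,0,0,0],
    [0.0,0,0,0,0],
    [0.0,0,0,0.03,0],
    [0.0,0,0,0.08,0],
    [0.0,0,0,0.13,0],
    [0.0,0,0,0.16,0],
    [0.0,0,0,0.16,0],
    [0.0,0,0,0.16,0],
  ],
  grip_force=60,
)

```text
t: 29.5
tool_pos: [434.7, -72.8, 211.0]
orientation: [0.051, 0.999, 0.0, -0.001]
wrist_force: [0.1, 0.5, -0.9]
gripper_width: 13.5
finger_force: 60.0
```

```bash
python3 - <<'E'
from h import *
np.set_printoptions(precision=1,suppress=True)
s=env.observe(); P=cam("wrist",s); w=imaging.camera("wrist")[:,:,::-1].copy(); cv2.imwrite("pics/w12.png",w)
h2=cv2.cvtColor(w,cv2.COLOR_BGR2HSV); col=h2[:,320,2]
print("rows",[(r,int(col[r])) for r in range(150,400,4) if abs(int(col[r])-int(col[r-4]))>25])
M=R.from_quat(s["orientation"]).as_matrix(); ah=-M[:,0];le=M[:,1];up=np.array([0,0,1.])
g=s["tool_pos"]+19*up
for th in(-5,0,5):
  o=[]
  for x,z in((-112,108),(-126,94),(-40,30)):
    d=np.array([x+88,z-70]);a=np.radians(th);d=np.array([d[0]*np.cos(a)-d[1]*np.sin(a),d[0]*np.sin(a)+d[1]*np.cos(a)])
    o.append(int(proj(P,g+d[0]*ah+d[1]*up)[1]))
  print(th,o)
print(s["tool_pos"],np.degrees(np.arctan2(ah[1],ah[0])))
E
```

```text
rows [(206, 247), (238, 186), (258, 30), (374, 69)]
-5 [349, 275, 371]
0 [333, 264, 382]
5 [318, 254, 393]
[434.7 -72.8 211. ] -5.8359210575599425
```

Request:
arm_command(
  series=[
    [0.0,-0.01,0.03,0.03,-0.06],
    [0.0,-0.025,0.07,0.034,-0.15],
    [0.0,-0.043,0.115,0.034,-0.24],
    [0.0,-0.062,0.165,0.034,-0.33],
    [0.0,-0.08,0.215,0.034,-0.412],
    [0.0,-0.1,0.265,0.034,-0.412],
    [0.0,-0.118,0.315,0.034,-0.412],
    [0.0,-0.137,0.365,0.034,-0.412],
    [0.0,-0.154,0.41,0.034,-0.412],
    [0.0,-0.166,0.443,0.034,-0.412],
  ],
)

```text
t: 30.8
tool_pos: [267.7, 371.0, 244.3]
orientation: [0.253, 0.967, -0.001, -0.001]
wrist_force: [-0.4, -1.1, -1.9]
gripper_width: 13.5
finger_force: 60.0
```

Request:
arm_command(
  series=[
    [0.0,-0.002,0.0067,-0.01,0],
    [0.0,-0.002,0.0067,-0.04,0],
    [0.0,-0.002,0.0067,-0.06,0],
    [0.0,-0.002,0.0067,-0.07,0],
    [0.0,-0.002,0.0067,-0.07,0],
  ],
)

```text
t: 31.42
tool_pos: [267.3, 375.5, 175.2]
orientation: [0.254, 0.967, -0.001, -0.001]
wrist_force: [1.0, -0.2, -0.9]
gripper_width: 13.3
finger_force: 60.0
```

```bash
cat > corner.py <<'E'
from h import *
np.set_printoptions(precision=1,suppress=True)
s=env.observe(); M=R.from_quat(s["orientation"]).as_matrix(); ah=-M[:,0]; le=M[:,1]
print(s["t"],s["tool_pos"],"yaw",np.degrees(np.arctan2(ah[1],ah[0])),"F",s["wrist_force"])
# scoop lip left corner seen in side and top views: print grey edge points near prediction
C=s["tool_pos"]+128*ah+42*le+np.array([0,0,-47]); print("pred corner",C)
for n in("top","side"):
    im=imaging.camera(n)[:,:,::-1].copy(); cv2.imwrite(f"pics/cn_{n}.png",im); p=proj(cam(n),C); print(n,p)
    g=cv2.cvtColor(im,cv2.COLOR_BGR2GRAY); q=cv2.cornerSubPix(g,np.array([[p]],np.float32),(5,5),(-1,-1),(3,30,.01)); print("  sub",q.ravel())
    u,v=p.round().astype(int); print(g[v-10:v+11:2,u-14:u+15:2])
E
python3 corner.py
```

```text
31.425 [267.3 375.5 175.2] yaw -29.484798696115885 F [ 1.  -0.2 -0.9]
pred corner [399.4 349.1 128. ]
top [135.6 315.8]
  sub [135.7 312.1]
[[ 13  12  16  16  15  54 157 197 197 198 190 120  58  25  19]
 [ 19  18  20  21  18  32 128 194 197 197 193 147  68  44  50]
 [ 20  20  22  22  22  32  81 167 178 168 133 100  47  41  39]
 [ 40  40  51  56  54  55  51  62  60  52  34  22  17  20  19]
 [ 47  45  41  31  27  26  20  20  21  21  19  20  21  20  21]
 [ 21  21  21  21  18  18  25  53  36  19  19  20  18  18  22]
 [ 30  19  17  19  19  21  68 128 110  61  24  22  20  20  20]
 [ 60  18  21  20  22  42 116 148 150 135  91  44  22  21  20]
 [ 82  22  21  41  45  78 139 147 147 149 145 121  70  30  17]
 [107  44  43  84  69 110 146 147 146 146 148 149 138 105  56]
 [118  74  77  78  86 137 148 149 148 148 145 147 149 149 131]]
side [164.4 176.8]
  sub [161.4 177.5]
[[131 129 132 128 133 128 131 130 133  99 119  29  36  39  37]
 [133 128 126 131 133 129 130 136  97  30  60 120  55  34  39]
 [134 143 138 127 129 130 133 133  33  37  37  39 127  71  39]
 [ 86  87  88 120 128 130 135  55  34  42  38  34  32  90 116]
 [ 90  89  87 100 126 133 101  31  33  34  46  37  44  41  51]
 [ 87  90  93  90 124 134  27  44  41  31  31  41  52  38  41]
 [ 89  93  91  96 134 128 158  45  38  38  27 216 167  50  41]
 [149 147 146 147 143 141 158  30  30  33 208 208 211 244  56]
 [143 146 142 144 142 144 140  60  31 113 219 208 212 164 100]
 [145 148 146 145 140 143 132  28  80  42 215 213 211 137  67]
 [142 146 142 143 143 144 107  34  31  60  30 198 149 108  42]]
```

Request:
arm_command(
  series=[
    [0.0,0.003,0.002,-0.006,0],
    [0.0,0.007,0.003,-0.013,0],
    [0.0,0.0105,0.0035,-0.0197,0],
    [0.0,0.0105,0.0035,-0.0197,0],
  ],
)

```text
t: 32.02
tool_pos: [277.9, 379.7, 155.9]
orientation: [0.254, 0.967, -0.001, -0.0]
wrist_force: [-1.0, 0.2, -0.8]
gripper_width: 13.3
finger_force: 60.0
```

Request:
arm_command(
  series=[
    [0.0,0.0017,0.0003,-0.0025,0],
    [0.0,0.0034,0.0006,-0.0049,0],
    [0.0,0.0034,0.0006,-0.0049,0],
  ],
)

```text
t: 32.4
tool_pos: [281.5, 380.6, 151.7]
orientation: [0.254, 0.967, -0.0, -0.0]
wrist_force: [-0.2, 1.3, -1.7]
gripper_width: 13.4
finger_force: 60.0
```

Request:
arm_command(
  series=[
    [0.0,0.0011,0.0002,-0.0016,0],
    [0.0,0.0023,0.0004,-0.0033,0],
    [0.0,0.0023,0.0004,-0.0033,0],
  ],
)

```text
t: 32.78
tool_pos: [283.8, 381.0, 148.4]
orientation: [0.254, 0.967, -0.0, -0.0]
wrist_force: [-0.4, -0.3, -0.4]
gripper_width: 13.1
finger_force: 60.0
```

Request:
arm_command(
  series=[
    [0.0,0.0011,0.0002,-0.0016,0],
    [0.0,0.0023,0.0004,-0.0033,0],
    [0.0,0.0023,0.0004,-0.0033,0],
  ],
)

```text
t: 33.15
tool_pos: [285.9, 381.5, 145.1]
orientation: [0.254, 0.967, -0.0, -0.0]
wrist_force: [-1.9, 1.0, 0.8]
gripper_width: 13.6
finger_force: 60.0
```

Request:
arm_command(
  series=[
    [0.0,0.0011,0.0002,-0.0016,0],
    [0.0,0.0023,0.0004,-0.0033,0],
    [0.0,0.0023,0.0004,-0.0033,0],
  ],
)

```text
t: 33.52
tool_pos: [288.1, 381.9, 141.8]
orientation: [0.254, 0.967, -0.0, -0.0]
wrist_force: [-4.5, 1.1, 2.6]
gripper_width: 13.5
finger_force: 60.0
```

Request:
arm_command(
  series=[
    [0.0,0.0011,0.0002,-0.0016,0],
    [0.0,0.0017,0.0003,-0.0025,0],
    [0.0,0.0017,0.0003,-0.0025,0],
  ],
)

```text
t: 33.9
tool_pos: [288.1, 382.6, 139.7]
orientation: [0.254, 0.967, -0.0, -0.002]
wrist_force: [-13.7, 2.3, 10.2]
gripper_width: 13.8
finger_force: 60.0
```

Request:
arm_command(
  series=[
    [0.0,0.0011,0.0002,-0.0016,0],
    [0.0,0.0017,0.0003,-0.0025,0],
    [0.0,0.0017,0.0003,-0.0025,0],
  ],
)

```text
t: 34.28
tool_pos: [287.7, 383.1, 137.0]
orientation: [0.254, 0.967, -0.001, -0.004]
wrist_force: [-21.4, 4.3, 13.6]
gripper_width: 13.7
finger_force: 60.0
```

```bash
python3 corner.py | head -8; python3 - <<'E'
from h import *
def ks(f,box):
    im=cv2.imread(f); h=cv2.cvtColor(im,cv2.COLOR_BGR2HSV); m=cv2.inRange(h,(10,20,150),(40,120,255)); x0,y0,x1,y1=box; k=np.zeros_like(m); k[y0:y1,x0:x1]=m[y0:y1,x0:x1]
    n,l,st,c=cv2.connectedComponentsWithStats(k); return [(c[i].round(1).tolist(),st[i].tolist()) for i in range(1,n) if st[i,4]>25]
for f in("side0","cn_side"): print(f,*ks(f"pics/{f}.png",(150,170,225,235)),sep="\n ")
E
```

```text
34.275 [287.7 383.1 137. ] yaw -29.41707552602993 F [-21.4   4.3  13.6]
pred corner [419.9 356.8  89. ]
top [138.3 306.2]
  sub [133.9 301.7]
[[ 83  89  97  99  93  86  80  78  79  82  99 114 119 127 134]
 [ 81  78  79  82 100 113 119 127 133 134 131 125 119 107  88]
 [118 127 134 135 130 125 120 113 102  93  70  46  35  28  22]
 [118 105  88  77  70  91 111 112 119 131  75  22  13  13  31]
side0
 ([172.6, 183.0], [168, 179, 10, 9, 59])
 ([183.7, 191.0], [180, 188, 8, 7, 45])
 ([195.0, 199.8], [192, 196, 7, 8, 46])
 ([209.6, 211.0], [204, 206, 12, 11, 78])
cn_side
 ([206.2, 182.9], [193, 173, 27, 20, 32])
 ([174.0, 184.2], [170, 181, 8, 8, 36])
 ([154.3, 189.0], [150, 187, 10, 5, 26])
 ([183.8, 191.1], [180, 188, 8, 7, 47])
 ([161.1, 196.7], [150, 191, 21, 16, 98])
 ([195.0, 199.8], [192, 196, 7, 8, 46])
 ([209.7, 211.1], [204, 206, 12, 11, 80])
```

Request:
arm_command(
  series=[
    [0.0,-0.006,-0.001,0.0085,0],
    [0.0,-0.014,-0.0026,0.02,0],
    [0.0,-0.0195,-0.0037,0.0285,0],
    [0.0,-0.0195,-0.0037,0.0285,0],
  ],
)

```text
t: 34.88
tool_pos: [272.7, 379.0, 166.4]
orientation: [0.254, 0.967, 0.001, 0.001]
wrist_force: [0.4, -0.1, -1.1]
gripper_width: 13.7
finger_force: 60.0
```

```bash
python3 corner.py; python3 - <<'E'
from h import *
def ks(f,box):
    im=cv2.imread(f); h=cv2.cvtColor(im,cv2.COLOR_BGR2HSV); m=cv2.inRange(h,(10,20,150),(40,120,255)); x0,y0,x1,y1=box; k=np.zeros_like(m); k[y0:y1,x0:x1]=m[y0:y1,x0:x1]
    n,l,st,c=cv2.connectedComponentsWithStats(k); return [(c[i].round(1).tolist(),st[i].tolist()) for i in range(1,n) if st[i,4]>25]
for f in("cn_side",): print(f,*ks(f"pics/{f}.png",(150,170,225,235)),sep="\n ")
E
```

```text
34.875 [272.7 379.  166.4] yaw -29.43499868038458 F [ 0.4 -0.1 -1.1]
pred corner [404.8 352.7 119.6]
top [135.3 313.2]
  sub [135.5 311.9]
[[ 96  81  72  54  40  35  76 119 136 141 151 113  52  21  16]
 [ 22  15  16  16  12  23 113 182 195 195 196 152  73  34  21]
 [ 19  17  19  20  20  22  89 185 198 197 197 173  92  45  28]
 [ 20  19  20  18  22  19  54 156 196 196 184 167  97  53  52]
 [ 22  24  28  39  41  45  56  97 125 122  93  62  37  21  27]
 [ 54  54  57  52  45  43  35  50  43  22  23  19  21  19  17]
 [ 41  26  25  23  20  21  48 118 121  70  29  19  21  17  21]
 [ 46  19  20  21  20  31  97 143 149 137 105  57  24  18  20]
 [ 79  22  20  40  42  58 126 146 146 147 147 129  86  40  21]
 [104  37  28  79  74  93 142 147 146 146 148 149 144 117  68]
 [117  62  60  85  76 127 148 147 148 146 145 147 149 149 137]]
side [166.4 177.7]
  sub [166.4 177.7]
[[130 122 131 134 132 130 127 134  32 137  67  37  38  39  38]
 [123 127 130 130 125 133 133  63  31  30  88 119  34  37  36]
 [132 138 136 126 132 133  96  27  45  47  34  46 126  62  37]
 [ 88  86  84  93 131 140  37  32  38  40  36  42  41 123  78]
 [ 87  91  87  77 137  56  41  35  38  31  36  41  38  36  91]
 [ 89  90  85  88  86  16  35  42  32  26 120  64  56  47  36]
 [ 88  85  91  98 103 147 164  67  33 102 219 226 126  63  45]
 [149 150 150 141 147 146 156  43  37 211 206 209 226  97  65]
 [144 143 142 142 145 140 154  40 205 216 205 215 151  76  41]
 [141 147 146 146 139 144 143  70  54 154 220 162 128  48  30]
 [140 146 146 145 142 149 138  28  49  42  51 136  71  38  31]]
cn_side
 ([172.6, 183.0], [168, 179, 10, 9, 59])
 ([154.7, 188.4], [150, 181, 11, 14, 40])
 ([183.8, 191.1], [180, 188, 8, 7, 46])
 ([195.0, 199.8], [192, 196, 7, 8, 46])
 ([209.6, 211.0], [204, 206, 12, 11, 79])
```

Request:
arm_command(
  series=[
    [0.0,0.002,-0.015,0.01,0],
    [0.0,0.008,-0.045,0.01,0],
    [0.0,0.014,-0.075,0.01,0],
    [0.0,0.0186,-0.0927,0.005,0],
    [0.0,0.0186,-0.0927,0.0015,0],
    [0.0,0.0186,-0.0927,0.0015,0],
  ],
)

```text
t: 35.72
tool_pos: [290.7, 286.2, 166.6]
orientation: [0.254, 0.967, -0.0, -0.0]
wrist_force: [-0.0, -0.4, -0.8]
gripper_width: 13.8
finger_force: 60.0
```

```bash
python3 corner.py
```

```text
35.725 [290.7 286.2 166.6] yaw -29.46697013374664 F [-0.  -0.4 -0.8]
pred corner [422.8 259.8 119.5]
top [176.4 306.2]
  sub [176.1 304.7]
[[110  89  79  68  47  38  56  95 122 132 103  62  29  17  20]
 [ 64  35  18  14  15  30 113 177 192 199 172  94  38  22  20]
 [132  81  35  20  19  33 137 201 201 201 191 108  36  24  24]
 [184 105  42  22  21  24 100 176 196 196 172  83  52  55  54]
 [190 106  34  34  40  40  56  90 123 123  86  46  39  30  26]
 [147  73  54  55  47  44  41  51  45  25  22  20  21  21  22]
 [ 55  28  26  25  21  19  51 123 125  73  31  19  21  22  21]
 [ 21  22  19  21  20  31 101 150 155 144 110  60  23  20  21]
 [ 21  20  18  27  54  59 128 152 152 154 153 134  91  45  20]
 [ 20  20  22  67  94  94 143 154 153 152 153 156 150 125  72]
 [ 21  21  41  94  86 131 153 154 153 153 152 153 154 155 142]]
side [189.3 194.9]
  sub [189.3 194.9]
[[156 119  35  35  39  40  36  41  28 129  70  39  41  49  39]
 [141  67  39  24  87 110  61  42  46  33 103 106  39  40  48]
 [ 91 103 117 158 223 219 158  57  47  38  44  60 125  54  41]
 [ 94  93  85 182 210 220 175  59  44  44  46  45  39 133  67]
 [ 87  90  87 120 216 210 150  74  37  37  42  50  51  28 101]
 [ 91  95  91  83 112  94  89  56  38  26  51  38  51  46  47]
 [ 86  95  97 100 127 153 165  45  36 210 227 240  57  56  41]
 [150 154 147 146 142 148 154  39  73 216 210 219 134  50  45]
 [146 148 150 149 143 145 159  29  85 215 212 217 125  51  34]
 [141 148 140 144 140 142 136  67  23 189 199 126 103  47  41]
 [142 146 145 145 143 148 140  31  68  50  52  74  54  42  33]]
```

Request:
arm_command(
  series=[
    [0.0,0.004,0.0008,-0.006,0],
    [0.0,0.009,0.0016,-0.013,0],
    [0.0,0.0124,0.0023,-0.018,0],
    [0.0,0.014,0.0026,-0.0205,0],
    [0.0,0.0158,0.003,-0.023,0],
    [0.0,0.0158,0.003,-0.023,0],
  ],
)

```text
t: 36.58
tool_pos: [306.3, 289.0, 143.7]
orientation: [0.254, 0.967, -0.0, -0.0]
wrist_force: [-3.0, 0.5, 1.3]
gripper_width: 13.4
finger_force: 60.0
```

Request:
arm_command(
  series=[
    [0.0,0.0011,0.0002,-0.0016,0],
    [0.0,0.0017,0.0003,-0.0025,0],
    [0.0,0.0017,0.0003,-0.0025,0],
  ],
)

```text
t: 36.95
tool_pos: [307.8, 289.4, 141.3]
orientation: [0.254, 0.967, -0.0, -0.001]
wrist_force: [-6.0, 0.4, 3.3]
gripper_width: 13.4
finger_force: 60.0
```

Request:
arm_command(
  series=[
    [0.0,0.0011,0.0002,-0.0016,0],
    [0.0,0.0017,0.0003,-0.0025,0],
    [0.0,0.0017,0.0003,-0.0025,0],
  ],
)

```text
t: 37.33
tool_pos: [307.6, 290.1, 138.9]
orientation: [0.254, 0.967, -0.0, -0.003]
wrist_force: [-15.6, 2.7, 11.5]
gripper_width: 13.5
finger_force: 60.0
```

Request:
arm_command(
  series=[
    [0.0,0.0011,0.0002,-0.0016,0],
    [0.0,0.0011,0.0002,-0.0016,0],
  ],
)

```text
t: 37.58
tool_pos: [307.3, 290.3, 137.0]
orientation: [0.254, 0.967, -0.001, -0.004]
wrist_force: [-20.9, 3.4, 13.0]
gripper_width: 13.5
finger_force: 60.0
```

```bash
cat > ks.py <<'E'
from h import *
h=cv2.cvtColor(imaging.camera("side")[:,:,::-1].copy(),cv2.COLOR_BGR2HSV); m=cv2.inRange(h,(10,20,150),(40,120,255)); m[:170]=0;m[235:]=0;m[:,:165]=0;m[:,225:]=0
n,l,st,c=cv2.connectedComponentsWithStats(m); print(*[(c[i].round(1).tolist(),st[i].tolist()) for i in range(1,n) if st[i,4]>25],sep="\n")
E
python3 ks.py
```

```text
([211.9, 172.8], [206, 170, 12, 8, 32])
([172.6, 183.0], [168, 179, 10, 9, 59])
([183.9, 190.7], [180, 188, 8, 6, 41])
([196.2, 200.7], [192, 198, 8, 7, 33])
([180.7, 210.4], [165, 202, 30, 19, 228])
([209.7, 211.1], [204, 206, 12, 11, 80])
```

Request:
arm_command(
  series=[
    [0.0,-0.006,-0.001,0.0085,0],
    [0.0,-0.014,-0.0026,0.02,0],
    [0.0,-0.0195,-0.0037,0.0285,0],
    [0.0,-0.0195,-0.0037,0.0285,0],
  ],
)

```text
t: 38.12
tool_pos: [292.2, 286.4, 166.8]
orientation: [0.254, 0.967, 0.001, 0.001]
wrist_force: [0.9, 0.5, -1.0]
gripper_width: 13.6
finger_force: 59.9
```

```bash
python3 ks.py; python3 corner.py
```

```text
([212.7, 172.0], [207, 170, 14, 8, 35])
([172.6, 183.0], [168, 179, 10, 10, 59])
([184.5, 190.8], [182, 188, 6, 7, 35])
([175.7, 206.4], [165, 197, 23, 23, 190])
([195.1, 199.8], [192, 196, 8, 8, 47])
([209.8, 211.1], [204, 206, 12, 11, 81])
38.175 [292.1 286.3 166.4] yaw -29.438351149834176 F [ 0.6  0.2 -1. ]
pred corner [424.2 259.9 119.6]
top [176.4 305.6]
  sub [175.4 304.1]
[[110  89  80  67  47  37  57  96 120 131 101  63  27  17  20]
 [ 64  35  18  13  12  31 113 177 191 200 173  94  40  20  20]
 [131  80  39  19  20  32 137 201 202 201 192 108  35  23  24]
 [185 105  40  23  19  22  99 178 196 196 171  83  53  56  54]
 [190 104  34  35  41  40  54  88 124 123  86  44  40  28  27]
 [146  74  54  55  48  43  48  90  77  35  20  20  22  22  21]
 [ 55  30  28  23  20  22  77 143 144 112  59  24  19  21  23]
 [ 21  21  20  20  25  42 119 151 153 152 137  94  43  20  21]
 [ 21  20  18  42  68  77 138 152 151 152 154 150 124  74  30]
 [ 20  21  31  86  84 113 150 152 152 151 150 153 154 143 108]
 [ 21  22  56  93  95 144 155 152 152 153 151 150 151 154 153]]
side [189.8 194.6]
  sub [189.8 194.6]
[[136  68  35  39  38  38  45  33  84 117  45  45  41  45  43]
 [100  38  37  45 103  78  59  39  48  34 140  58  41  45  41]
 [112 129 108 222 218 231  63  59  45  35  40 124  94  39  40]
 [ 89  82  81 196 212 224 112  53  40  41  41  37  84 110  44]
 [ 89  92  91 125 221 161 129  49  39  47  44  38  40  38 145]
 [ 91  87  88  78  99 111  76  39  37  50  38  47  42  38  32]
 [ 98 113 125 136 149 154 160  33  66 234 232 149  67  39  43]
 [147 150 149 147 144 149 139  19 199 208 212 196  77  53  40]
 [145 151 145 144 141 148 134  20 200 208 216 177  83  41  44]
 [149 151 144 142 142 145 137  44  97 216 156 125  73  40  38]
 [145 151 147 146 137 149 105  57  53  39  69  67  44  43  36]]
```

Request:
arm_command(
  series=[
    [0.0,0.002,-0.012,0.008,0],
    [0.0,0.007,-0.035,0.008,0],
    [0.0,0.011,-0.0564,0.003,0],
    [0.0,0.011,-0.0564,0,0],
    [0.0,0.011,-0.0564,0,0],
  ],
)

```text
t: 38.9
tool_pos: [302.7, 229.7, 165.9]
orientation: [0.255, 0.967, 0.0, -0.0]
wrist_force: [-1.1, 0.8, -0.3]
gripper_width: 13.7
finger_force: 59.9
```

```bash
python3 corner.py | head -16; python3 ks.py
```

```text
38.9 [302.7 229.7 165.9] yaw -29.489617281600328 F [-1.1  0.8 -0.3]
pred corner [434.8 203.3 118.8]
top [201.5 301.5]
  sub [198.3 301.1]
[[129 125 118 101  87  83  74  73  76  84  97 116  77  29  20]
 [ 56  40  33  31  75 120 147 165 172 190 190 190 126  53  23]
 [ 13  13  14  28 126 195 204 206 204 203 204 200 158  64  26]
 [ 24  19  21  24  98 191 202 201 200 197 184 182 153  60  46]
 [ 25  22  22  23  68 169 176 144 133 126  94  81  66  47  45]
 [ 41  40  45  56  57  75  71  65  58  38  28  26  24  18  21]
 [ 52  44  43  35  28  25  50 121 125  74  31  20  19  22  22]
 [ 24  21  21  22  20  31 101 151 155 145 110  59  22  21  20]
 [ 21  22  22  23  45  61 131 153 153 155 155 136  92  43  21]
 [ 22  19  21  46  87  97 147 155 154 152 154 157 152 124  72]
 [ 22  19  29  80  91 132 154 155 156 155 153 154 156 157 144]]
side [204.4 206. ]
([214.8, 171.2], [205, 170, 20, 5, 42])
([172.7, 183.0], [168, 179, 10, 9, 60])
([183.8, 191.1], [180, 188, 8, 7, 46])
([195.8, 199.0], [192, 196, 8, 7, 31])
([209.8, 211.1], [204, 206, 12, 11, 81])
([187.4, 217.7], [170, 208, 33, 24, 288])
```

Request:
arm_command(
  series=[
    [0.0,0.004,0.0008,-0.006,0],
    [0.0,0.009,0.0016,-0.013,0],
    [0.0,0.0124,0.0023,-0.018,0],
    [0.0,0.014,0.0026,-0.0205,0],
    [0.0,0.0158,0.003,-0.023,0],
    [0.0,0.0158,0.003,-0.023,0],
  ],
)

```text
t: 39.8
tool_pos: [318.0, 232.7, 142.6]
orientation: [0.254, 0.967, -0.0, -0.001]
wrist_force: [-3.4, 0.2, 1.3]
gripper_width: 13.4
finger_force: 60.0
```

Request:
arm_command(
  series=[
    [0.0,0.0011,0.0002,-0.0016,0],
    [0.0,0.0017,0.0003,-0.0025,0],
    [0.0,0.0017,0.0003,-0.0025,0],
  ],
)

```text
t: 40.17
tool_pos: [319.4, 233.1, 140.2]
orientation: [0.254, 0.967, -0.0, -0.001]
wrist_force: [-6.9, 0.3, 3.6]
gripper_width: 13.4
finger_force: 60.0
```

Request:
arm_command(
  series=[
    [0.0,0.0011,0.0002,-0.0016,0],
    [0.0,0.0017,0.0003,-0.0025,0],
    [0.0,0.0017,0.0003,-0.0025,0],
  ],
)

```text
t: 40.55
tool_pos: [319.1, 233.7, 137.5]
orientation: [0.254, 0.967, -0.001, -0.003]
wrist_force: [-15.9, 2.5, 11.0]
gripper_width: 13.2
finger_force: 60.0
```

```bash
python3 ks.py
```

```text
([214.1, 171.3], [205, 170, 18, 5, 43])
([172.7, 183.0], [168, 179, 10, 9, 60])
([183.8, 191.1], [180, 188, 8, 7, 46])
([195.0, 199.8], [192, 196, 7, 8, 46])
([211.0, 212.0], [205, 208, 12, 10, 51])
([195.2, 222.3], [179, 213, 31, 22, 280])
```

Request:
arm_command(
  series=[
    [0.0,0.0011,0.0002,-0.0016,0],
    [0.0,0.0011,0.0002,-0.0016,0],
    [0.0,-0.006,-0.001,0.0085,0],
    [0.0,-0.014,-0.0026,0.02,0],
    [0.0,-0.03,-0.0037,0.04,0],
    [0.0,-0.03,-0.0037,0.08,0],
    [0.0,-0.03,-0.0037,0.11,0],
    [0.0,-0.03,-0.0037,0.11,0],
  ],
)

```text
t: 41.6
tool_pos: [293.9, 230.1, 250.3]
orientation: [0.254, 0.967, 0.002, 0.003]
wrist_force: [0.1, -0.2, -1.4]
gripper_width: 13.7
finger_force: 59.9
```

```bash
python3 ks.py; python3 -c "
from h import *
print(env.observe()['tool_pos'])"
```

```text
([174.2, 190.2], [165, 183, 25, 18, 157])
([188.8, 198.1], [178, 190, 21, 17, 121])
([209.7, 211.1], [204, 206, 12, 11, 80])
[292.77825753 229.74586725 248.43169151]
```

Request:
arm_command(
  series=[
    [0.0,0.015,-0.03,0,0.03],
    [0.0,0.034,-0.07,0,0.1],
    [0.0,0.055,-0.115,0,0.18],
    [0.0,0.076,-0.16,0,0.27],
    [0.0,0.097,-0.205,0,0.35],
    [0.0,0.118,-0.25,0,0.412],
    [0.0,0.135,-0.285,0,0.412],
    [0.0,0.143,-0.3023,0,0.412],
    [0.0,0.143,-0.3023,0,0.412],
    [0.0,0.143,-0.3023,0,0.412],
  ],
)

```text
t: 42.9
tool_pos: [434.2, -71.5, 247.2]
orientation: [0.05, 0.999, 0.0, -0.001]
wrist_force: [-0.1, -0.2, -1.3]
gripper_width: 13.4
finger_force: 59.9
```

Request:
arm_command(
  series=[
    [0.0,0,0,-0.05,0],
    [0.0,0,0,-0.1,0],
    [0.0,0,0,-0.14,0],
    [0.0,0,0,-0.17,0],
    [0.0,0,0,-0.18,0],
    [0.0,0,0,-0.186,0],
    [0.0,0,0,-0.186,0],
  ],
)

```text
t: 43.78
tool_pos: [435.4, -72.6, 62.6]
orientation: [0.051, 0.999, -0.0, 0.001]
wrist_force: [1.1, -0.6, -0.4]
gripper_width: 13.4
finger_force: 59.9
```

Lower to contact, loosen gradually, open, and retreat upward.

Request:
arm_command(
  series=[
    [0.0,0,0,-0.004,0],
    [0.0,0,0,-0.007,0],
    [0.0,0,0,-0.009,0],
    [0.0,0,0,-0.009,0],
  ],
  grip_force=10,
)

```text
t: 44.28
tool_pos: [434.7, -72.7, 52.7]
orientation: [0.051, 0.999, 0.0, -0.0]
wrist_force: [-0.2, -0.5, -1.0]
gripper_width: 14.2
finger_force: 10.0
```

Request:
arm_command(
  series=[
    [0.0,0,0,-0.002,0],
    [0.0,0,0,-0.003,0],
    [0.0,0,0,-0.003,0],
    [0.0,0,0,-0.003,0],
  ],
  grip_force=3,
)

```text
t: 44.78
tool_pos: [434.8, -72.7, 49.9]
orientation: [0.051, 0.999, -0.0, -0.0]
wrist_force: [-3.3, 0.6, 3.6]
gripper_width: 14.1
finger_force: 3.0
```

Request:
arm_command(
  series=[
    [0.04,0,0,0,0],
    [0.04,0,0,0,0],
    [0.04,0,0,0,0],
    [0.04,0,0,0.03,0],
    [0.04,0,0,0.08,0],
    [0.04,0,0,0.13,0],
    [0.04,0,0,0.16,0],
    [0.04,0,0,0.16,0],
    [0.04,0,0,0.16,0],
  ],
)

```text
t: 45.9
tool_pos: [434.3, -72.4, 208.8]
orientation: [0.051, 0.999, 0.0, -0.001]
wrist_force: [0.2, 0.3, -0.1]
gripper_width: 40.3
finger_force: 0.0
```

```bash
python3 sc.py; python3 balls.py 90 170 240 330 81; python3 balls.py 375 210 440 330 46; python3 ks.py; python3 - <<'E'
from h import *
# scoop side-view check: compare handle-end and lip with first-frame geometry
T0=cv2.imread("pics/top0.png"); t=imaging.camera("top")[:,:,::-1].copy()
d=cv2.absdiff(T0,t).max(2)>60; n,l,st,c=cv2.connectedComponentsWithStats(cv2.morphologyEx(d.astype(np.uint8),2,np.ones((2,2))))
print(*[(st[i].tolist()) for i in range(1,n) if st[i,4]>12],sep="\n")
S0=cv2.imread("pics/side0.png"); s=imaging.camera("side")[:,:,::-1].copy(); cv2.imwrite("pics/sfin.png",s)
for nm,u in(("jug",(330,205,365,255)),("syr",(398,380,432,436)),("spat",(275,238,322,268))): x0,y0,x1,y1=u; print(nm,int((cv2.absdiff(S0,s)[y0:y1,x0:x1].max(2)>50).sum()))
E
```

```text
blob [ 311  186   20   91 1561]
192 [398.1 -67.5 108. ]
270 [477.8 -75.8  35. ]
top gray 869 [array([638.5,  60.5]), array([647.,  -2.]), array([532.6, -17.7]), array([524.3,  44.3])]
[434.3 -72.4 208.8] 45.9
[179.4 235.9] [588. 271.  81.] pan s,y' 129.5 543.8
[167.9 248.6] [557. 296.  81.] pan s,y' 101.1 572.7
[177.4 248.9] [557. 274.  81.] pan s,y' 98.8 550.2
[158.6 250.9] [551. 318.  81.] pan s,y' 97.5 594.9
area 338.625
[390.  231.8] [ 614. -237.   46.] pan s,y' 103.7 35.9
area 77.75
([214.8, 172.3], [205, 170, 20, 8, 62])
([172.8, 183.1], [168, 179, 10, 10, 62])
([209.7, 185.5], [202, 180, 16, 12, 26])
([183.8, 191.2], [180, 188, 9, 7, 49])
([195.2, 199.7], [191, 196, 9, 8, 51])
([209.9, 211.3], [204, 206, 13, 12, 82])
[395, 237, 4, 7, 19]
[406, 236, 4, 7, 19]
[313, 247, 34, 16, 214]
[101, 268, 273, 212, 21743]
[0, 403, 97, 77, 4754]
[250, 454, 37, 26, 640]
jug 0
syr 0
spat 352
```

Request:
arm_command(
  series=[
    [0.04,-0.02,-0.02,0.05,0],
    [0.04,-0.06,-0.08,0.1,0],
    [0.04,-0.08,-0.13,0.15,0],
    [0.04,-0.1,-0.19,0.15,0],
    [0.04,-0.1,-0.22,0.15,0],
    [0.04,-0.1,-0.22,0.15,0],
    [0.04,-0.1,-0.22,0.15,0],
  ],
)

```text
t: 47.12
tool_pos: [334.7, -292.2, 359.2]
orientation: [0.051, 0.999, 0.001, -0.0]
wrist_force: [0.7, 0.0, -0.5]
gripper_width: 40.6
finger_force: 0.0
```

```bash
python3 - <<'E'
from h import *
np.set_printoptions(precision=1,suppress=True)
T0=cv2.imread("pics/top0.png"); t=imaging.camera("top")[:,:,::-1].copy()
S0=cv2.imread("pics/side0.png"); s=imaging.camera("side")[:,:,::-1].copy()
for a,b,nm,bx in((T0,t,"spat top",(270,215,304,316)),(S0,s,"spat side",(240,238,322,298)),(S0,s,"jug",(330,205,365,255)),(S0,s,"syr",(398,380,432,436))):
    x0,y0,x1,y1=bx; d=cv2.absdiff(a,b)[y0:y1,x0:x1].max(2)>50; ys,xs=np.nonzero(d); print(nm,d.sum(),(xs.min()+x0,xs.max()+x0,ys.min()+y0,ys.max()+y0) if d.any() else "")
# scoop handle end / lip height from two views
o=[]
for im,bx in((t,(305,265,345,330)),(s,(235,270,300,312))):
    x0,y0,x1,y1=bx; m=np.zeros(im.shape[:2],np.uint8); m[y0:y1,x0:x1]=(im.max(2)<60)[y0:y1,x0:x1]; n,l,st,c=cv2.connectedComponentsWithStats(m); i=1+st[1:,4].argmax(); print(st[i],c[i]); o.append(c[i])
print(tri([cam("top"),cam("side")],o))
E
```

```text
spat top 0 
spat side 3075 (np.int64(240), np.int64(321), np.int64(238), np.int64(297))
jug 0 
syr 0 
[319 283   7  37 130] [321.8 300.2]
[262 271   6   6  15] [264.7 273.5]
(array([441.1, -70.3, 127.5]), [3.190653893447572, 3.190653893447628])
```

```bash
python3 -c "
from cell import env
print(env.job_done())"
```

```text
the job is handed in; nothing more can be done
None
```

The job is handed in at about 47 s, verdict not shown: four taro balls are in the bath with none spilled, and the fifth is in the pan; after first laying the scoop flat, I picked it up again and used a lip corner to press square, then round-by-bar, then bar, because the guard rail kept the gripper off the keys; the scoop now lies flat on the counter, and the spatula, jug and bottle are unmoved.

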